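# Tip plaster fragments into the scan dish and trigger the scanner

### The job

Take the grey cup by its handle, lay its lip on the edge of the white scan dish with the six fragile fragments still in it, and tip them all gently into the dish over that edge, without leaning hard on the dish or letting the fragments fall from a height. Stand the empty cup upright on the table, clear of the dish, and let go of it; then squeeze the scanner's red trigger fully home against its grip, hold it for a second and let it spring back. Leave everything else on the table where it is.

Things in the scene. Friction and masses are not known exactly. Their poses are not given: they have to be found in the camera images.
- cup_mid (a point): grey open cup holding the six fragments, standing on the table, with an orange bar handle towards its -x. Point on the cup's axis, 34 mm above its foot (half-way up); z out of the mouth. 68 mm tall, straight flaring wall: outer radius 28 mm at the foot, 52 mm at the rim, wall 4 mm, floor 5 mm. 160 to 280 g, plus 110 g of fragments; its foot is small, so do not lean on the handle
- cup_grip (a point): best grip on the axis of the cup's level handle, 110 mm to -x of the cup's axis, 52 mm above its foot; axes as cup_mid. The bar is 22 mm thick with eight flats (two upright, two level, four at 45 degrees between), from 51 to 155 mm off the cup's axis. Tipped about its handle by 110 degrees the cup empties; up to 40 degrees the fragments stay in
- dish: fixed round white scan dish with a blue edge, on a black turntable 112 mm in radius, 30 mm tall. Origin at the table under its centre, z up. The dish's edge is 75 mm above the origin, outer radius 100 mm, wall 6 mm; inner floor 36 mm above the origin, inner radius 91 mm. The lip may be laid anywhere round the edge
- scanner: fixed white hand scanner on a stand, its black grip level along x, red trigger along the grip's -y side. Origin on the table under the grip's middle line. Grip 28 mm wide (y), 34 mm tall, axis 110 mm up, from x -58 to +69 mm; then the head, 66 mm tall, top 145 mm up. Nothing within 80 mm below the grip
- squeeze (a point): point 110 mm above the table where grip and trigger are best squeezed together across y, midway between their outer faces when squeezed home: 30 mm to -x and 5 mm to -y of scanner's origin, axes alike; the head's face is 99 mm to its +x. The trigger blade, 8 mm thick, 22 mm tall, splays out and ends 27 mm to -x. Across both: about 51 mm released, 38 mm home
- trigger (a joint): angle of the red trigger, hinged about the vertical at its head end, 80 mm to +x of squeeze: 0 released, 0.16 rad fully home at its stop; a spring returns it. At squeeze it takes about 4 N to start and 10 N to hold home
- frag0_mid (a point): centre of wall-plaster fragment 1 of six (ochre, clay red or sand colour), a chunk of about 22 x 17 x 15 mm, 18 g, starting in the cup
- frag1_mid (a point): centre of wall-plaster fragment 2 of six (ochre, clay red or sand colour), a chunk of about 22 x 17 x 15 mm, 18 g, starting in the cup
- frag2_mid (a point): centre of wall-plaster fragment 3 of six (ochre, clay red or sand colour), a chunk of about 22 x 17 x 15 mm, 18 g, starting in the cup
- frag3_mid (a point): centre of wall-plaster fragment 4 of six (ochre, clay red or sand colour), a chunk of about 22 x 17 x 15 mm, 18 g, starting in the cup
- frag4_mid (a point): centre of wall-plaster fragment 5 of six (ochre, clay red or sand colour), a chunk of about 22 x 17 x 15 mm, 18 g, starting in the cup
- frag5_mid (a point): centre of wall-plaster fragment 6 of six (ochre, clay red or sand colour), a chunk of about 22 x 17 x 15 mm, 18 g, starting in the cup
- spray: clear spray bottle with black head, 72 mm across, 181 mm tall; origin under its centre. Leave alone
- jar: adhesive jar with red cap, 66 mm across, 85 mm tall; origin under its centre. Leave alone
- bowl: empty black rubber bowl, 110 mm across, 50 mm tall; origin under its centre. Leave alone
- bulb: brick-red rubber blower bulb standing nozzle up, 56 mm across, 100 mm tall; origin under its centre. Leave alone
- brush: flat brush lying on the table, 200 mm long; origin under it. Leave alone
- spatula: spatula lying on the table, 190 mm long; origin under it. Leave alone
- sherd: flat sandy wall-painting fragment lying on the table, about 100 x 80 x 18 mm; origin under its centre. Leave alone

How it is judged:
By the outcome, as a careful person would: the job done as asked, in the order asked, and still so for the second after the job is handed in, with the robot touching nothing.
It also fails if it takes over 67 s, if anything falls off the work surface, if the arm or the gripper's body presses on something with over 40 N, if the wrist force passes 120 N, or if a joint passes its speed limit or range.

### The arm

A 6-joint arm with a two-finger parallel gripper is mounted at the origin on the work surface. World frame = base frame: x ahead of the robot, y to its left, z up, the work surface at z = 0. Lengths are in m, angles in rad, forces in N, time in s.
With the tool pointing down it reaches from about 0.375 to 0.975 m from the base axis. Payload 3.8 kg.
Tool frame: the origin (TCP) lies on the centre line of the jaws, within the pads' length; the fingertips stand 25 mm ahead of it and the grasp point (between the pads) lies 6 mm ahead of it (bot.tcp_to_tips is the z of the fingertips in the tool frame, in m); z points along the fingers, y is the line along which they close (so a half turn about z gives the same grasp; the last joint's range is limited). The gripper opens to 88 mm and grips with 3 to 60 N. Pads are 18 mm wide; open, the fingers measure 123 mm over their backs; the gripper's body (75 mm by 187 mm) begins 45 mm behind the grasp point.
Start: joints at [1.147, 0.264, 1.604, -0, 1.274, -0.037], TCP at [0.255, 0.625, 0.264] pointing down, gripper open.
Joint ranges: [-2.63, 2.63], [-0.94, 2.18], [0.31, 2.57], [-1.31, 4.45], [0, 2.66], [-2.55, 2.55]. Speed limits (rad/s): [2.57, 2.57, 3.14, 3.14, 3.14, 3.14].

### API

Orientations are given as a unit quaternion [w, x, y, z].
In Python, from cell import bot gives the robot as it stands.
- The arm moves only by the tool carry_out, never from a script. Its argument "increments" is a list of rows, each a list of 7 numbers: the shift along the tool's x, y, z in mm, then the turn, a rotation vector about the tool's x, y, z in degrees, then the closure, from 0 (fully open) to 1 (shut). A call has 1 to 20 rows; each row is the pose to reach, as a shift and turn from the pose commanded when the call began, along the tool's axes at that moment; what a row does not reach only later rows make up. A row lasts 1/10 s, in which the tool goes at most 50 mm and 8.59 degrees, less where a joint would pass 70% of its speed; a pose out of reach is approached as far as the arm can. A call with a gripper value outside its range is refused whole. The fingers move at their own pace and stop on an object; "force" is the grip in N (left out, the last holds). Time passes only in rows, so rows that repeat a pose let the fingers close. It gives the time, the measured TCP pose, the force, the opening and the grip force at its end, in the units of the state.
- bot.get_obs(): the state, without advancing time (a new reading comes with each control period).
- bot.read_camera(name): name is "scene" or "top" or "wrist"; returns a dict with "pixels" (400x640x3 uint8, blue, green, red), "depth" (400x640 float32, m along the optical axis (not along the pixel's ray), 0 where there is no reading), "intrinsics" (3x3 intrinsics, pixels), "k1" (the pictures are not rectified: a ray, as slopes to the right and down, at radius r is drawn at 1 + k1 r^2 times it, then the intrinsics apply), "rvec" (rotation vector, rad) and "tvec" (3), from world to camera coordinates, as OpenCV has them. Camera axes: x right, y down, z forward; pixel columns grow to the right and rows downward; lengths in m; the calibration is good to about 2 mm. A picture is of the moment at which its call begins.
- bot.job_done(): hands the job in; it is judged then, once.
Trained networks look in the newest picture that a camera, given by its name, has taken for a name from the list of things; names that differ only in an ending like _2 or _b are one class to them, and where a whole thing is asked for, a point or a joint stands for the part that bears it (a point fixed in the world has none). Each returns a list of dicts, best first, with "conf" (0 to 1); they miss things now and then, are a little off and sometimes report something else, mostly with a low value. They report only what shows in the picture. A call takes as long as a camera call.
- bot.masks_of(query, camera): "region" (400x640 bool, what is visible of it) and "box" ([left, top, width, height] in pixels, round what is visible of it).
The state is a dict: "time_s": time; "qpos": joint angles; "qd": joint speeds; "tau": joint torques, N m; "position": TCP position; "eef_rot": TCP orientation; "force": force on the tool from outside, world axes, zero at the start; "moment": the same for the moment, N m; "gripper_width": opening from 0.0 (shut) to 1.0 (fully open); "grip_force": force on a finger pad.
Only numpy, scipy, OpenCV 4.12 (cv2) and the standard library are available. Lean on these libraries where they do the work, as an engineer would, in place of code of your own. Each camera call takes 0.05 s, during which the arm holds its last target. There are 200 camera calls.

## Working session

There is one attempt and no reset: what is moved stays moved. The work goes in short steps, Python scripts to look and compute and a tool call to move; the robot and the scene stay as the last step left them, time stands still between calls to the robot, and variables do not carry over. Pictures are saved under pics/ and viewed, at most 10 in all, crops included, and the job is handed in when it is done.

Besides the shell and the picture viewer there is one more tool, called after "Request:" in YAML: its name, and indented under it one key for each argument. carry_out: Moves the arm, as the interface text tells. Its arguments: {"type":"object","properties":{"increments":{"type":"array","items":{"type":"array","items":{"type":"number"}}},"force":{"type":"number"}},"required":["increments"]}

```bash
mkdir -p pics; ls; cat > h.py <<'E'
import numpy as np, cv2
from cell import bot
from scipy.spatial.transform import Rotation as R
def cloud(c):
    d=c["depth"];K=c["intrinsics"];h,w=d.shape
    u,v=np.meshgrid(np.arange(w),np.arange(h))
    p=np.stack([u,v],-1).reshape(-1,1,2).astype(float)
    xd=(p[:,0]-[K[0][2],K[1][2]])/[K[0][0],K[1][1]]
    x=xd.copy()
    for _ in range(20): x=xd/(1+c["k1"]*(x**2).sum(1,keepdims=True))
    P=np.c_[x,np.ones(len(x))]*d.reshape(-1,1)
    M=R.from_rotvec(np.ravel(c["rvec"])).as_matrix()
    W=(P-np.ravel(c["tvec"]))@M
    W[d.ravel()==0]=np.nan
    return W.reshape(h,w,3)
E
python3 - <<'E'
from h import *
o=bot.get_obs();print(o)
ims=[]
for n in ["scene","top"]:
    c=bot.read_camera(n);W=cloud(c);ims.append(c["pixels"]);cv2.imwrite(f"pics/{n}0.png",c["pixels"])
    np.savez(f"{n}0.npz",W=W,px=c["pixels"])
    print(n,c["k1"],c["tvec"],c["intrinsics"])
    for q in ["cup_mid","cup_grip","dish","scanner","trigger","spray","jar","bowl","bulb","brush","spatula","sherd"]:
        for m in bot.masks_of(q,n)[:2]:
            P=W[m["region"]];P=P[~np.isnan(P[:,0])]
            if len(P): print(q,round(m["conf"],2),m["box"],len(P),np.percentile(P,[2,50,98],axis=0).round(3).tolist())
E
```

```text
pics
{'time_s': 0.0, 'qpos': array([ 1.14709664e+00,  2.64708231e-01,  1.60531732e+00, -3.99475998e-05,
        1.27369150e+00, -3.68825437e-02]), 'qd': array([-0.00155518,  0.0014914 , -0.00020714,  0.00026719,  0.00118947,
       -0.00142175]), 'tau': array([ 2.46275202e-03, -5.02116001e+01, -3.56879711e+01,  7.28382426e-02,
        2.94612232e-02, -1.62667079e-04]), 'position': array([0.25438182, 0.62455236, 0.26244881]), 'eef_rot': array([-2.23869977e-04,  1.92199158e-01,  9.81355366e-01, -1.03851438e-03]), 'force': array([ 0.12449119, -1.00033391, -1.06461956]), 'moment': array([0.02085467, 0.0539384 , 0.04398631]), 'grip_force': 0.0, 'gripper_width': 1.0005448903571832}
scene 0.023945853778846258 [-0.17538251 -0.40536781  1.34580465] [[378.85614695   0.         318.4852047 ]
 [  0.         378.85614695 203.46264967]
 [  0.           0.           1.        ]]
cup_mid 0.71 [222.1, 181.4, 43.0, 63.5] 1299 [[0.416, -0.286, 0.001], [0.53, -0.245, 0.055], [0.609, -0.194, 0.07]]
cup_mid 0.38 [141.0, 187.8, 41.3, 36.5] 922 [[0.316, -0.474, 0.003], [0.369, -0.431, 0.018], [0.414, -0.384
[... 2787 characters left out ...]
818, 0.249, 0.052]]
bowl 0.42 [220.0, 266.6, 60.5, 25.5] 750 [[0.319, 0.092, -0.004], [0.362, 0.203, 0.004], [0.398, 0.258, 0.023]]
bulb 0.64 [321.8, 141.4, 20.6, 18.1] 245 [[0.743, -0.105, 0.018], [0.763, -0.079, 0.041], [0.792, -0.055, 0.099]]
brush 0.58 [407.8, 168.0, 59.9, 24.0] 585 [[0.631, -0.494, 0.001], [0.674, -0.391, 0.018], [0.713, -0.323, 0.026]]
brush 0.28 [266.1, 161.7, 69.8, 72.5] 3914 [[0.513, -0.078, 0.025], [0.61, 0.021, 0.036], [0.707, 0.117, 0.078]]
spatula 0.68 [220.7, 266.5, 62.7, 27.4] 827 [[0.319, 0.087, -0.004], [0.365, 0.202, 0.004], [0.401, 0.26, 0.023]]
sherd 0.9 [429.7, 260.3, 33.7, 36.2] 812 [[0.311, -0.472, 0.005], [0.36, -0.428, 0.018], [0.406, -0.385, 0.024]]
```

```bash
python3 - <<'E'
from h import *
from scipy.optimize import least_squares
a=[cv2.imread(f"pics/{n}0.png") for n in ["scene","top"]]
cv2.imwrite("pics/both.png",np.vstack([cv2.resize(a[0][100:330,130:560],(800,428))[:300*2],cv2.resize(a[1][110:310,130:480],(301,172))[:, :301].repeat(1,0) if 0 else cv2.resize(a[1][110:300,130:480],(800,434))])[:862])
cv2.imwrite("pics/s.png",cv2.resize(a[0][100:330,130:560],(800,428)));cv2.imwrite("pics/t.png",cv2.resize(a[1][110:300,130:480],(800,434)))
def fit(P,r):
    f=lambda p:np.hypot(P[:,0]-p[0],P[:,1]-p[1])-(r if r else p[2])
    s=least_squares(f,[*P[:,:2].mean(0),.05],loss="soft_l1",f_scale=.003);return s.x.round(4),np.std(f(s.x)).round(4)
for n in ["scene","top"]:
    W=np.load(n+"0.npz")["W"].reshape(-1,3)
    b=lambda lo,hi:W[((W>lo)&(W<hi)).all(1)]
    P=b([.48,-.32,.063],[.65,-.17,.074]); print(n,"cup",len(P),fit(P,None),fit(P,.05))
    P=b([.5,-.1,.07],[.74,.14,.08]); print("dish",len(P),fit(P,None),fit(P,.097))
    P=b([.38,-.33,.045],[.49,-.2,.075]); l=cv2.fitLine(P[:,:2].astype(np.float32),2,0,.01,.01).ravel(); print("handle",len(P),P.min(0),P.max(0),l, np.percentile(P[:,2],[5,50,95]), np.degrees(np.arctan2(l[1],l[0])))
    P=b([.42,.26,.09],[.78,.42,.16]); print("scanner",len(P),np.percentile(P,[1,50,99],axis=0))
    for x in np.arange(.46,.74,.02):
        Q=P[abs(P[:,0]-x)<.01]
        if len(Q): print(round(x,2),len(Q),np.percentile(Q[:,1],[3,97]).round(3),np.percentile(Q[:,2],[5,50,97]).round(3))
E
```

```text
scene cup 280 (array([ 0.5617, -0.2407,  0.0493]), np.float64(0.0054)) (array([ 0.5618, -0.2407,  0.05  ]), np.float64(0.0055))
dish 648 (array([0.6164, 0.02  , 0.0964]), np.float64(0.0022)) (array([0.6163, 0.0201, 0.05  ]), np.float64(0.0022))
handle 213 [ 0.40575292 -0.26301381  0.04815737] [ 0.4889671  -0.23607851  0.06607144] [ 0.9969264   0.07834367  0.44860777 -0.24994966] [0.05647642 0.06192625 0.06495716] 4.4933662
scanner 2235 [[0.46348067 0.26333212 0.09233275]
 [0.61209087 0.31341007 0.12681699]
 [0.65072629 0.39712135 0.14594785]]
0.46 57 [0.279 0.328] [0.101 0.124 0.128]
0.48 134 [0.279 0.329] [0.102 0.12  0.128]
0.5 132 [0.285 0.332] [0.104 0.119 0.127]
0.52 126 [0.291 0.333] [0.103 0.12  0.128]
0.54 122 [0.298 0.336] [0.102 0.12  0.128]
0.56 120 [0.303 0.34 ] [0.105 0.122 0.127]
0.58 76 [0.309 0.395] [0.118 0.14  0.145]
0.6 318 [0.263 0.393] [0.118 0.143 0.146]
0.62 410 [0.263 0.394] [0.104 0.143 0.146]
0.64 696 [0.267 0.394] [0.095 0.129 0.145]
0.66 44 [0.279 0.299] [0.094 0.118 0.137]
top cup 190 (array([ 0.5608, -0.2392,  0.0495]), np.float64(0.0063)) (array([ 0.560
[... 230 characters left out ...]
882  0.07103967] [ 0.99641126  0.08464403  0.44798756 -0.24758634] [0.05379968 0.06141533 0.06652123] 4.8555555
scanner 1758 [[0.45715775 0.2655889  0.09693962]
 [0.59130975 0.32232681 0.1361326 ]
 [0.6460048  0.3994912  0.15079548]]
0.46 79 [0.281 0.333] [0.104 0.125 0.131]
0.48 109 [0.281 0.334] [0.105 0.124 0.132]
0.5 105 [0.287 0.337] [0.106 0.125 0.131]
0.52 99 [0.293 0.339] [0.107 0.124 0.13 ]
0.54 102 [0.3   0.342] [0.105 0.124 0.13 ]
0.56 107 [0.305 0.344] [0.106 0.125 0.131]
0.58 261 [0.296 0.394] [0.098 0.13  0.146]
0.6 352 [0.269 0.397] [0.109 0.144 0.15 ]
0.62 328 [0.265 0.399] [0.125 0.145 0.151]
0.64 215 [0.269 0.39 ] [0.125 0.144 0.15 ]
0.66 1 [0.309 0.309] [0.137 0.137 0.137]
```

View pics/s.png

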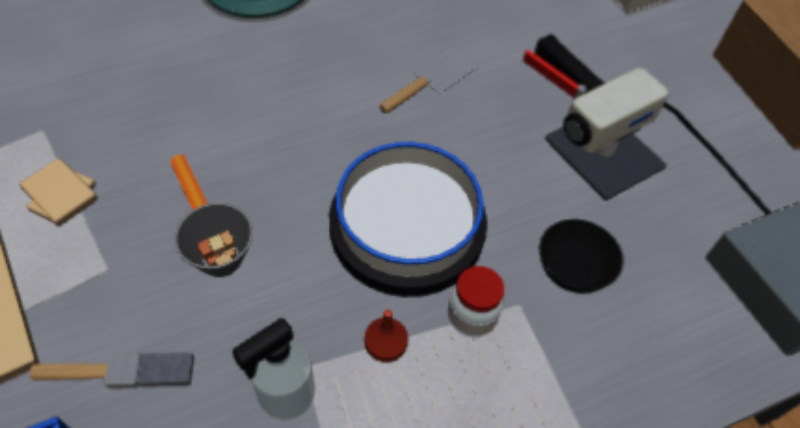

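View pics/t.png

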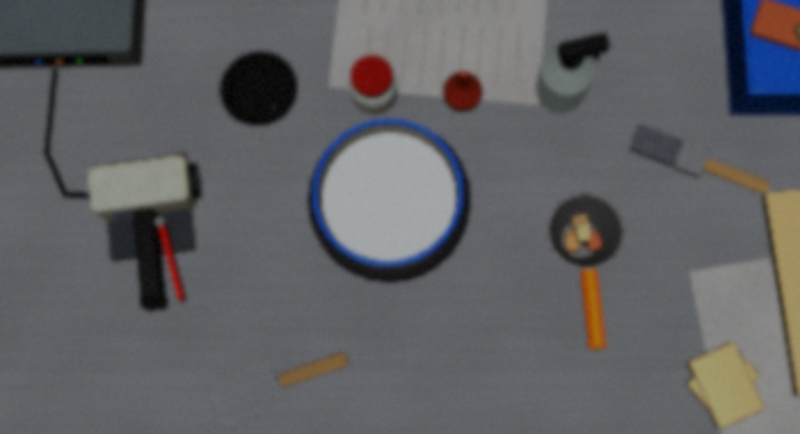

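Request:
carry_out:
  increments:
    - [-387, -301, -40, 0, 0, 0, 0]
    - [-387, -301, -40, 0, 0, 0, 0]
    - [-387, -301, -40, 0, 0, 0, 0]
    - [-387, -301, -40, 0, 0, 0, 0]
    - [-387, -301, -40, 0, 0, 0, 0]
    - [-387, -301, -40, 0, 0, 0, 0]
    - [-387, -301, -40, 0, 0, 0, 0]
    - [-387, -301, -40, 0, 0, 0, 0]
    - [-387, -301, -40, 0, 0, 0, 0]
    - [-387, -301, -40, 0, 0, 0, 0]
    - [-387, -301, -40, 0, 0, 0, 0]
    - [-387, -301, -40, 0, 0, 0, 0]

```text
time_s: 2.5
position: [0.4998, 0.1997, 0.3038]
eef_rot: [-0.0, 0.194, 0.981, 0.0]
force: [-0.1, 0.2, -0.3]
gripper_width: 0.995
grip_force: 0.0
```

```bash
python3 - <<'E'
from h import *
o=bot.get_obs();print(o)
c=bot.read_camera("wrist");print(c["tvec"],c["rvec"],c["intrinsics"],c["k1"]);cv2.imwrite("pics/w1.png",c["pixels"]);W=cloud(c);np.savez("w1.npz",W=W,px=c["pixels"])
E
```

```text
{'time_s': 2.5, 'qpos': array([ 3.33418732e-01, -1.92375814e-02,  1.84579792e+00,  6.55121387e-04,
        1.31483490e+00, -8.47998160e-01]), 'qd': array([0.04064938, 0.00031058, 0.00973315, 0.00555593, 0.00149849,
       0.0011299 ]), 'tau': array([-1.20766036e+00, -3.51329184e+01, -3.64040315e+01, -1.13521828e-01,
        3.50226683e-02, -4.18296363e-02]), 'position': array([0.49981776, 0.19967412, 0.30383697]), 'eef_rot': array([-7.44274028e-05,  1.93543445e-01,  9.81091649e-01,  3.23460781e-04]), 'force': array([-0.09360194,  0.18911849, -0.28047807]), 'moment': array([ 0.02995582,  0.02507808, -0.02184868]), 'grip_force': 0.0, 'gripper_width': 0.9954269874917083}
[-0.37388275 -0.4238574   0.30946899] [-2.38590611 -1.60136488 -0.25272732] [[336.25736256   0.         315.46469806]
 [  0.         336.25736256 203.07128947]
 [  0.           0.           1.        ]] -0.05340706403120827
```

Request:
carry_out:
  increments:
    - [-97, -447, 0, 20, 20, 0, 0.3]
    - [-97, -447, 0, 20, 20, 0, 0.3]
    - [-97, -447, 0, 20, 20, 0, 0.3]
    - [-97, -447, 0, 20, 20, 0, 0.3]
    - [-97, -447, 0, 20, 20, 0, 0.3]
    - [-97, -447, 0, 20, 20, 0, 0.3]
    - [-97, -447, 0, 20, 20, 0, 0.3]
    - [-97, -447, 0, 20, 20, 0, 0.3]
    - [-97, -447, 0, 20, 20, 0, 0.3]
    - [-97, -447, 0, 20, 20, 0, 0.3]
    - [-97, -447, 0, 20, 20, 0, 0.3]
    - [-97, -447, 0, 20, 20, 0, 0.3]

```text
time_s: 3.75
position: [0.4212, -0.2485, 0.3034]
eef_rot: [-0.203, 0.186, 0.952, -0.136]
force: [-0.1, 0.0, 0.2]
gripper_width: 0.704
grip_force: 0.0
```

```bash
python3 - <<'E'
from h import *
from scipy.optimize import least_squares
o=bot.get_obs();print(o["qpos"],o["position"],o["eef_rot"],o["gripper_width"])
D=[([1.14709664,.264708231,1.60531732,0,1.27369150,-.0368825437],[.25438182,.62455236,.26244881],[-2.2387e-4,.192199,.981355,-.001038]),
([.333418732,-.0192375814,1.84579792,.00065512,1.3148349,-.84799816],[.49981776,.19967412,.30383697],[-7e-5,.193543,.981092,.00032]),
(o["qpos"],o["position"],o["eef_rot"])]
Rz=lambda a:R.from_euler("z",a);Ry=lambda a:R.from_euler("y",a)
def fk(q,L):
    h,a,b,c,e,y0,r0=L
    A=Rz(q[0])*Ry(q[1]);B=A*Ry(q[2]);T=B*Rz(q[3])*Ry(q[4])*Rz(q[5]+np.pi/2)
    return Rz(q[0]).apply([r0,y0,h])+A.apply([0,0,a])+B.apply([e,0,b])+T.apply([0,0,c]),T
for q,p,r in D:
    r=np.array(r);T=fk(q,[.3,.4,.4,.2,0,.025,0])[1];print(np.degrees((T.inv()*R.from_quat(r[[1,2,3,0]])).as_rotvec()))
f=lambda L:np.r_[np.concatenate([fk(q,L)[0]-p for q,p,r in D])*1e3,L[4]*.1,L[6]*.1]
s=least_squares(f,[.3,.4,.4,.2,0,.025,0]);print(s.x.round(4),s.fun.round(2))
c=bot.read_camera("wrist");cv2.imwrite("pics/w2.png",c["pixels"]);W=cloud(c);np.savez("w2.npz",W=W,px=c["pixels"])
for m in bot.masks_of("cup_grip","wrist"): print(m["conf"],m["box"])
E
```

```text
[-0.37086729  0.1038323   1.78790125 -0.33587634  1.61588532 -1.50915552] [ 0.42121743 -0.24845879  0.3034139 ] [-0.20278868  0.18557503  0.95181659 -0.13595529] 0.7043849444989294
[ 2.28884214e-05 -2.17574027e-03 -6.79581489e-04]
[ 2.91072726e-04 -5.74180739e-04 -5.79456380e-05]
[-5.56597069e-15 -2.26614521e-14 -7.15624803e-15]
[0.2519 0.512  0.5662 0.3153 0.0015 0.0249 0.    ] [-0.01  0.    0.    0.   -0.01 -0.   -0.   -0.   -0.    0.    0.  ]
```

View pics/w2.png

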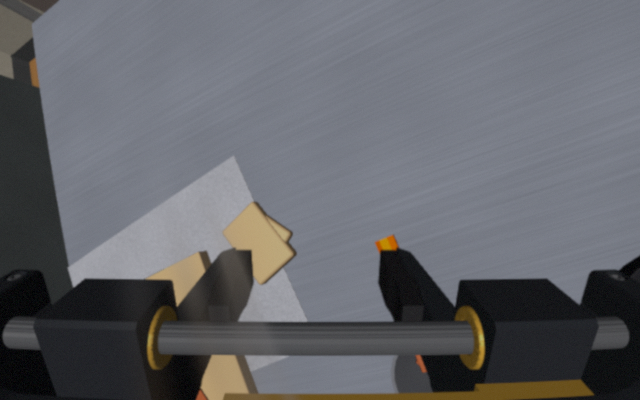

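```bash
cat >> h.py <<'E'
L=[.2519,.512,.5662,.3153,.0015,.0249,0]
LIM=np.array([[-2.63,2.63],[-.94,2.18],[.31,2.57],[-1.31,4.45],[0,2.66],[-2.55,2.55]])
Rz=lambda a:R.from_euler("z",a);Ry=lambda a:R.from_euler("y",a);Rx=lambda a:R.from_euler("x",a)
def ik(p,T):
    h,a,b,c,e,y0,_=L
    w=np.asarray(p)-T.apply([0,0,c]); rr=np.hypot(w[0],w[1])
    if rr<.03: return None
    q1=np.arctan2(w[1],w[0])-np.arcsin(y0/rr); r=np.sqrt(rr**2-y0**2); z=w[2]-h
    B=np.hypot(b,e); k=np.arctan2(e,b); D=(r*r+z*z-a*a-B*B)/(2*a*B)
    if abs(D)>1: return None
    g=np.arccos(D); q2=np.arctan2(r,z)-np.arctan2(B*np.sin(g),a+B*np.cos(g)); q3=g-k
    M=((Rz(q1)*Ry(q2+q3)).inv()*T*Rz(-np.pi/2)).as_matrix()
    q5=np.arccos(np.clip(M[2,2],-1,1)); q4=np.arctan2(M[1,2],M[0,2]); q6=np.arctan2(M[2,1],-M[2,0])
    if q4<-1.31: q4+=2*np.pi
    return np.array([q1,q2,q3,q4,q5,q6])
def margin(q): return np.min(np.c_[q-LIM[:,0],LIM[:,1]-q])
DC=np.array([.616,.0213]); GRIP=np.array([-.110,0,.052])
_a=np.linspace(0,2*np.pi,121);_t=np.linspace(0,1,35)
CUP=np.array([[ (.028+.024*t)*np.cos(x),(.028+.024*t)*np.sin(x),.068*t] for x in _a for t in _t])
def cup_rot(psi,th,s): return Rz(psi)*Rx(-s*th)
def grasp_rot(p,phi,s,f):  # tool in cup frame
    z=np.array([np.sin(p),s*np.cos(p)*np.sin(phi),-np.cos(p)*np.cos(phi)]); y=f*np.array([0,np.cos(phi),s*np.sin(phi)])
    return R.from_matrix(np.c_[np.cross(y,z),y,z])
def tcp_of(foot,C,G): T=C*G; return foot+C.apply(GRIP)-T.apply([0,0,.006]),T
def lay(psi,th,s,beta,o,clear=0.):
    C=cup_rot(psi,th,s); n=np.array([np.cos(beta),np.sin(beta)])
    lip=C.apply([0,s*.052,.068]); foot=np.r_[DC+(.1-o)*n-lip[:2],0.]
    P=C.apply(CUP)+foot; rho=np.hypot(*(P[:,:2]-DC).T); m=(rho>.0935)&(rho<.1005)
    foot[2]=.075+clear-P[m,2].min(); return foot,C
E
cat > search.py <<'E'
from h import *
c=bot.read_camera("wrist");o=bot.get_obs();M=R.from_rotvec(np.ravel(c["rvec"]));cam=-M.inv().apply(np.ravel(c["tvec"]))
q=o["eef_rot"];T=R.from_quat(np.array(q)[[1,2,3,0]]);cl=T.inv().apply(cam-o["position"]);print("cam in tool",cl)
g=lambda x,y,z:np.stack(np.meshgrid(x,y,z),-1).reshape(-1,3)
lin=np.linspace
BODY=np.vstack([g(lin(-.0375,.0375,4),lin(-.0935,.0935,7),lin(-.15,-.039,5)),g(lin(-.05,.05,3),lin(-.05,.05,3),lin(-.36,-.15,6)),g(lin(-.012,.012,2),lin(-.04,.04,5),lin(-.039,.025,3)),g(cl[0]+lin(-.02,.02,2),cl[1]+lin(-.02,.02,2),cl[2]+lin(-.04,.02,3))])
OBS=[(*DC,.112,.032),(*DC,.1,.076),(.775,.04,.033,.09),(.775,-.085,.028,.1),(.775,-.222,.04,.185),(.77,.205,.055,.05),(.60,.33,.075,.15),(.5,.31,.05,.13),(.36,-.43,.07,.03)]
def clr(p,T,q):
    P=p+T.apply(BODY); A=Rz(q[0]);e=A.apply([0,L[5],L[0]])+(A*Ry(q[1])).apply([0,0,L[1]]);w=p-T.apply([0,0,L[3]])
    F=e+(w-e)*lin(0,1,8)[:,None];
    m=min(P[:,2].min(),F[:,2].min()-.07)
    for x,y,r,h in OBS:
        for Q,rr in((P,0),(F,.07)):
            dr=np.hypot(Q[:,0]-x,Q[:,1]-y)-r-rr;dz=Q[:,2]-h-rr
            m=min(m,np.where((dr>0)&(dz>0),np.hypot(dr,dz),np.maximum(dr,dz)).min())
    return m
foot0=np.array([.5612,-.24,0]);psi0=np.radians(4.6)
res=[]
D=np.radians
for s in(1,-1):
 for phi in(0,45,-45):
  for p in(-30,-15,0,15,30,45):
   for f in(1,-1):
    G=grasp_rot(D(p),D(phi),s,f)
    pt,T=tcp_of(foot0,Rz(psi0),G);q=ik(pt,T)
    if q is None or margin(q)<.08: continue
    c0=clr(pt,T,q)
    if c0<.004: continue
    for psi in range(-90,91,15):
     for off in(-40,-20,0,20,40):
      d=Rz(D(psi)).apply([0,s,0]);beta=np.arctan2(-d[1],-d[0])+D(off)
      mm=9;cc=c0;ok=1;Q=[]
      for th in(110,75,35,0):
        if th: ft,C=lay(D(psi),D(th),s,beta,.01)
        else: ft=ft+[0,0,.04]; C=Rz(D(psi)); 
        pt,T=tcp_of(ft,C,G);q=ik(pt,T)
        if q is None: ok=0;break
        mm=min(mm,margin(q));cc=min(cc,clr(pt,T,q));Q.append(q)
        if mm<.08 or cc<.004: ok=0;break
      if ok: res.append((min(mm/5,cc),mm,cc,c0,s,phi,p,f,psi,off,np.abs(np.diff(Q,axis=0)).max()))
res.sort(key=lambda r:-r[0]);print(len(res))
for r in res[:25]: print(np.round(r,3).tolist())
E
python3 search.py
```

```text
cam in tool [ 0.07822764 -0.00069956 -0.12114685]
6
[0.01, 0.171, 0.01, 0.01, -1.0, 45.0, 0.0, -1.0, 15.0, 40.0, 0.909]
[0.01, 0.198, 0.01, 0.01, -1.0, 45.0, 0.0, -1.0, 30.0, 40.0, 0.88]
[0.009, 0.096, 0.009, 0.009, 1.0, 45.0, -15.0, -1.0, 15.0, -40.0, 0.817]
[0.009, 0.256, 0.009, 0.009, -1.0, 45.0, -15.0, -1.0, 15.0, 40.0, 0.771]
[0.009, 0.351, 0.009, 0.009, -1.0, 45.0, -15.0, -1.0, 30.0, 40.0, 0.725]
[0.005, 0.161, 0.005, 0.009, -1.0, 45.0, -15.0, -1.0, 45.0, 40.0, 0.852]
```

```bash
sed -e 's/for phi in(0,45,-45)/for phi in(45,)/' -e 's/for p in(-30,-15,0,15,30,45)/for p in(-20,-15,-10,-5,0,5)/' -e 's/range(-90,91,15)/range(-15,50,5)/' -e 's/off in(-40,-20,0,20,40)/off in s*np.arange(-60,-19,10)/' -e 's/lin(-.15,-.039,5))/lin(-.15,-.039,5))/' -e 's/in(110,75,35,0)/in(110,90,70,50,30,0)/' search.py > s2.py
sed -i 's/^for r in res.*//' s2.py
cat >> s2.py <<'E'
for s in(1,-1):
    for r in [r for r in res if r[4]==s][:10]: print(np.round(r,3).tolist())
E
time python3 s2.py
```

```text
cam in tool [ 0.07823515 -0.0006587  -0.12117258]
161
[0.009, 0.082, 0.009, 0.009, 1.0, 45.0, -15.0, -1.0, 15.0, -50.0, 0.442]
[0.009, 0.096, 0.009, 0.009, 1.0, 45.0, -15.0, -1.0, 15.0, -40.0, 0.437]
[0.009, 0.084, 0.009, 0.009, 1.0, 45.0, -15.0, -1.0, 20.0, -60.0, 0.461]
[0.009, 0.097, 0.009, 0.009, 1.0, 45.0, -15.0, -1.0, 20.0, -50.0, 0.461]
[0.009, 0.11, 0.009, 0.009, 1.0, 45.0, -15.0, -1.0, 20.0, -40.0, 0.46]
[0.009, 0.096, 0.009, 0.009, 1.0, 45.0, -15.0, -1.0, 25.0, -60.0, 0.492]
[0.009, 0.109, 0.009, 0.009, 1.0, 45.0, -15.0, -1.0, 25.0, -50.0, 0.493]
[0.009, 0.121, 0.009, 0.009, 1.0, 45.0, -15.0, -1.0, 25.0, -40.0, 0.491]
[0.008, 0.09, 0.008, 0.009, 1.0, 45.0, -10.0, -1.0, 20.0, -30.0, 0.491]
[0.007, 0.087, 0.007, 0.007, 1.0, 45.0, -20.0, -1.0, 10.0, -50.0, 0.41]
[0.01, 0.102, 0.01, 0.01, -1.0, 45.0, 0.0, -1.0, 5.0, 60.0, 0.497]
[0.01, 0.094, 0.01, 0.01, -1.0, 45.0, 0.0, -1.0, 5.0, 50.0, 0.492]
[0.01, 0.145, 0.01, 0.01, -1.0, 45.0, 0.0, -1.0, 10.0, 60.0, 0.517]
[0.01, 0.133, 0.01, 0.01, -1.0, 45.0, 0.0, -1.0, 10.0, 50.0, 0.514]
[0.01, 0.128, 0.01, 0.01, -1.0, 45.0, 0.0, -1.0, 10.0, 40.0, 0.508]
[0.01, 0.127, 0.01, 0.01, -1.0, 45.0, 0.0, -1.0, 10.0, 30.0, 0.501]
[0.01, 0.192, 0.01, 0.01, -1.0, 45.0, 0.0, -1.0, 15.0, 60.0, 0.557]
[0.01, 0.177, 0.01, 0.01, -1.0, 45.0, 0.0, -1.0, 15.0, 50.0, 0.54]
[0.01, 0.168, 0.01, 0.01, -1.0, 45.0, 0.0, -1.0, 15.0, 40.0, 0.526]
[0.01, 0.164, 0.01, 0.01, -1.0, 45.0, 0.0, -1.0, 15.0, 30.0, 0.52]
real	0m1.282s
user	0m1.644s
sys	0m0.041s
```

```bash
cat >> h.py <<'E'
S=1;PSI0=np.radians(4.6);FOOT0=np.array([.5612,-.24,0]);G=grasp_rot(np.radians(-15),np.radians(45),S,-1)
def pose():
    o=bot.get_obs();return o["position"],R.from_quat(np.array(o["eef_rot"])[[1,2,3,0]])
def rows(ws):
    p0,T0=pose(); lq=None
    for p,T in ws:
        d=T0.inv().apply(p-p0)*1e3;r=np.degrees((T0.inv()*T).as_rotvec());q=ik(p,T)
        print(d.round(1).tolist()+r.round(1).tolist(), "q",None if q is None else (q.round(2),round(margin(q),2)), None if lq is None else np.abs(q-lq).max().round(2)); lq=q
def cupws(foot,psi,th=0,G=G,back=0):
    p,T=tcp_of(np.asarray(foot),cup_rot(psi,th,S),G);return p-T.apply([0,0,back]),T
E
python3 - <<'E'
from h import *
print(bot.get_obs()["qpos"])
rows([cupws(FOOT0,PSI0,back=.12),cupws(FOOT0,PSI0,back=0)])
# planned pour
for psi,off in((20,-30),(25,-35),(25,-25)):
  d=Rz(np.radians(psi)).apply([0,1,0]);b=np.arctan2(-d[1],-d[0])+np.radians(off)
  for th in(30,50,70,90,110):
    f,C=lay(np.radians(psi),np.radians(th),1,b,.01);p,T=tcp_of(f,C,G);q=ik(p,T);print(psi,off,th,f.round(3),p.round(3),q.round(2),round(margin(q),2))
E
```

```text
[-0.37062712  0.10362297  1.78772297 -0.33686268  1.61566757 -1.50973246]
[-148.6, 1.6, 130.9, 0.2, 65.2, 123.4] q (array([-0.77,  0.67,  1.45,  0.26,  1.8 ,  0.56]), np.float64(0.86)) None
[-111.9, 88.8, 204.8, 0.2, 65.2, 123.4] q (array([-0.73,  0.65,  1.68,  0.29,  1.59,  0.54]), np.float64(0.89)) 0.23
20 -30 30 [ 0.627 -0.142  0.054] [ 0.517 -0.156  0.105] [-0.35  0.38  1.8   0.02  1.32  0.82] 0.77
20 -30 50 [ 0.63  -0.148  0.076] [ 0.514 -0.147  0.115] [-0.2   0.25  1.94 -0.23  1.14  1.15] 0.63
20 -30 70 [ 0.628 -0.144  0.101] [ 0.509 -0.133  0.124] [-0.02  0.2   2.05 -0.57  1.08  1.58] 0.52
20 -30 90 [ 0.624 -0.131  0.126] [ 0.503 -0.116  0.13 ] [ 0.17  0.24  2.12 -0.89  1.17  2.04] 0.42
20 -30 110 [ 0.616 -0.111  0.147] [ 0.496 -0.097  0.131] [ 0.33  0.39  2.15 -1.11  1.37  2.43] 0.12
25 -35 30 [ 0.634 -0.139  0.055] [ 0.525 -0.163  0.106] [-0.34  0.4   1.78 -0.    1.33  0.76] 0.79
25 -35 50 [ 0.637 -0.145  0.077] [ 0.521 -0.154  0.116] [-0.2   0.26  1.93 -0.25  1.13  1.07] 0.64
25 -35 70 [ 0.635 -0.141  0.101] [ 0.515 -0.141  0.124] [-0.03  0.18  2.06 -0.59  1.04  1.51] 0.51
25 -35 90 [ 0.629 -0.129  0.126] [ 0.507 -0.124  0.13 ] [ 0.16  0.21  2.16 -0.95  1.11  2.  ] 0.36
25 -35 110 [ 0.62  -0.109  0.147] [ 0.499 -0.106  0.131] [ 0.32  0.35  2.2  -1.19  1.32  2.42] 0.12
25 -25 30 [ 0.649 -0.14   0.053] [ 0.541 -0.164  0.104] [-0.34  0.43  1.74 -0.    1.34  0.76] 0.83
25 -25 50 [ 0.652 -0.146  0.076] [ 0.537 -0.155  0.115] [-0.2   0.28  1.9  -0.25  1.14  1.07] 0.67
25 -25 70 [ 0.651 -0.143  0.101] [ 0.531 -0.142  0.124] [-0.03  0.21  2.03 -0.59  1.04  1.51] 0.54
25 -25 90 [ 0.645 -0.13   0.126] [ 0.523 -0.125  0.13 ] [ 0.16  0.23  2.13 -0.95  1.11  1.99] 0.36
25 -25 110 [ 0.635 -0.11   0.147] [ 0.514 -0.107  0.131] [ 0.31  0.37  2.17 -1.2   1.31  2.41] 0.11
```

Request:
carry_out:
  increments:
    - [-149, 2, 30, 0.2, 65.2, 123.4, 0.5]
    - [-149, 2, 30, 0.2, 65.2, 123.4, 0.5]
    - [-149, 2, 30, 0.2, 65.2, 123.4, 0.5]
    - [-149, 2, 30, 0.2, 65.2, 123.4, 0.5]
    - [-149, 2, 30, 0.2, 65.2, 123.4, 0.5]
    - [-149, 2, 30, 0.2, 65.2, 123.4, 0.5]
    - [-149, 2, 30, 0.2, 65.2, 123.4, 0.5]
    - [-149, 2, 30, 0.2, 65.2, 123.4, 0.5]
    - [-149, 2, 30, 0.2, 65.2, 123.4, 0.5]
    - [-149, 2, 30, 0.2, 65.2, 123.4, 0.5]
    - [-149, 2, 30, 0.2, 65.2, 123.4, 0.5]
    - [-149, 2, 30, 0.2, 65.2, 123.4, 0.5]
    - [-149, 2, 30, 0.2, 65.2, 123.4, 0.5]
    - [-149, 2, 30, 0.2, 65.2, 123.4, 0.5]
    - [-149, 2, 80, 0.2, 65.2, 123.4, 0.5]
    - [-149, 2, 131, 0.2, 65.2, 123.4, 0.5]
    - [-149, 2, 131, 0.2, 65.2, 123.4, 0.5]
    - [-149, 2, 131, 0.2, 65.2, 123.4, 0.5]
    - [-149, 2, 131, 0.2, 65.2, 123.4, 0.5]

```text
time_s: 5.85
position: [0.4921, -0.3335, 0.1394]
eef_rot: [-0.374, 0.914, 0.087, -0.134]
force: [0.1, 0.5, 0.3]
gripper_width: 0.5
grip_force: 0.0
```

```bash
python3 - <<'E'
from h import *
o=bot.get_obs();print(o["qpos"],o["position"],fk if 0 else "")
rows([cupws(FOOT0,PSI0,back=.12),cupws(FOOT0,PSI0,back=0)])
c=bot.read_camera("wrist");cv2.imwrite("pics/w3.png",c["pixels"]);W=cloud(c)
ms=bot.masks_of("cup_grip","wrist")
for m in ms[:2]:
    P=W[m["region"]];P=P[~np.isnan(P[:,0])];print(m["conf"],m["box"],len(P),np.percentile(P,[2,50,98],axis=0).round(3).tolist())
P=W.reshape(-1,3);P=P[((P>[.39,-.29,.04])&(P<[.5,-.2,.08])).all(1)]
print(len(P))
if len(P)>50:
    Q=P[P[:,2]>.060]; l=cv2.fitLine(Q[:,:2].astype(np.float32),2,0,.01,.01).ravel();print(l,np.percentile(P[:,2],[5,50,97]),l[1]/l[0]*(.4515-l[2])+l[3])
E
```

```text
[-0.77373379  0.67140795  1.45002423  0.26499928  1.79621997  0.56118471] [ 0.49214054 -0.33346456  0.13936008] 
[-0.5, -0.2, 2.2, 0.1, -0.2, 0.1] q (array([-0.77,  0.67,  1.45,  0.26,  1.8 ,  0.56]), np.float64(0.86)) None
[-0.8, -0.4, 122.2, 0.1, -0.2, 0.1] q (array([-0.73,  0.65,  1.68,  0.29,  1.59,  0.54]), np.float64(0.89)) 0.23
0.92 [243.2, 0.0, 159.7, 254.7] 17085 [[0.423, -0.29, 0.013], [0.541, -0.239, 0.054], [0.589, -0.194, 0.068]]
2925
[ 0.9967867   0.08010176  0.45872352 -0.25166234] [0.0493801  0.05994824 0.06367803] -0.25224283
```

View pics/w3.png

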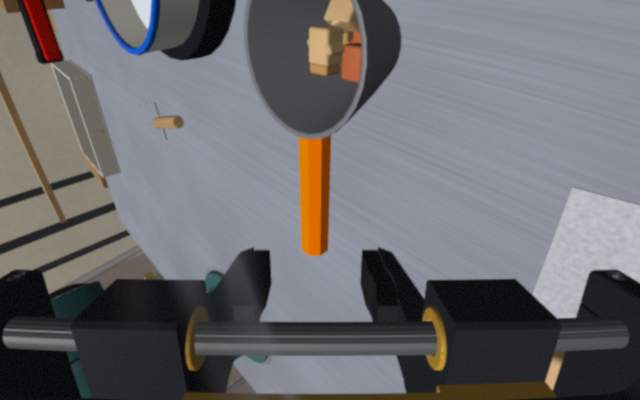

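Request:
carry_out:
  increments:
    - [-0.5, -0.3, 40, 0, 0, 0, 0.5]
    - [-0.5, -0.3, 75, 0, 0, 0, 0.5]
    - [-0.5, -0.3, 100, 0, 0, 0, 0.5]
    - [-0.5, -0.3, 115, 0, 0, 0, 0.5]
    - [-0.5, -0.3, 121, 0, 0, 0, 0.5]
    - [-0.5, -0.3, 121, 0, 0, 0, 0.5]
  force: 15

```text
time_s: 6.55
position: [0.4532, -0.2535, 0.0558]
eef_rot: [-0.374, 0.914, 0.086, -0.135]
force: [0.1, -0.1, -0.0]
gripper_width: 0.497
grip_force: 0.0
```

```bash
python3 - <<'E'
from h import *
o=bot.get_obs();print(o["position"],o["force"])
rows([cupws(FOOT0,PSI0,back=0)])
E
```

```text
[ 0.45322594 -0.25346001  0.05584753] [ 0.14484675 -0.12771101 -0.01933878]
[0.3, -0.6, 0.2, 0.0, -0.1, -0.1] q (array([-0.73,  0.65,  1.68,  0.29,  1.59,  0.54]), np.float64(0.89)) None
```

Request:
carry_out:
  increments:
    - [0, 0, 0, 0, 0, 0, 0.65]
    - [0, 0, 0, 0, 0, 0, 0.72]
    - [0, 0, 0, 0, 0, 0, 0.8]
    - [0, 0, 0, 0, 0, 0, 0.9]
    - [0, 0, 0, 0, 0, 0, 0.9]
  force: 15

```text
time_s: 7.05
position: [0.4528, -0.2539, 0.0557]
eef_rot: [-0.374, 0.914, 0.085, -0.134]
force: [0.8, 0.9, 1.0]
gripper_width: 0.249
grip_force: 15.0
```

```bash
cat >> h.py <<'E'
PSI=np.radians(20);_d=Rz(PSI).apply([0,1,0]);BETA=np.arctan2(-_d[1],-_d[0])+np.radians(-30)
def pour(thd,clear,o=.010):
    f,C=lay(PSI,np.radians(thd),1,BETA,o,clear);return tcp_of(f,C,G)
E
python3 - <<'E'
from h import *
f,C=lay(PSI,np.radians(30),1,BETA,.01)
w1=f-.06*_d;w1[2]=.09
rows([cupws(FOOT0+[0,0,.05],PSI0),cupws(FOOT0+[0,0,.09],PSI0),cupws(w1,PSI)])
p,T=pour(30,.02);rows([(p-.02*_d,T),pour(30,.004)])
E
```

```text
Traceback (most recent call last):
NameError: name '_d' is not defined. Did you mean: 'id'?
```

```bash
sed -i 's/\b_d\b/dd/g' h.py; python3 - <<'E'
from h import *
f,C=lay(PSI,np.radians(30),1,BETA,.01)
w1=f-.06*dd;w1[2]=.09
rows([cupws(FOOT0+[0,0,.05],PSI0),cupws(FOOT0+[0,0,.09],PSI0),cupws(w1,PSI)])
p,T=pour(30,.02);rows([(p-.02*dd,T),pour(30,.004)])
E
```

```text
[-8.3, -36.3, -33.9, 0.0, -0.2, -0.1] q (array([-0.73,  0.58,  1.67,  0.29,  1.66,  0.56]), np.float64(0.9)) None
[-15.6, -64.6, -61.3, 0.0, -0.2, -0.1] q (array([-0.73,  0.53,  1.66,  0.29,  1.72,  0.58]), np.float64(0.91)) 0.06
[77.2, -69.2, -81.2, -2.8, -11.1, -10.6] q (array([-0.57,  0.68,  1.42,  0.22,  1.83,  0.51]), np.float64(0.83)) 0.24
[75.3, -101.0, -16.8, -32.3, -8.0, -5.5] q (array([-0.38,  0.38,  1.76,  0.02,  1.37,  0.81]), np.float64(0.81)) None
[76.5, -103.3, 8.7, -32.3, -8.0, -5.5] q (array([-0.35,  0.38,  1.8 ,  0.02,  1.33,  0.82]), np.float64(0.77)) 0.04
```

Request:
carry_out:
  increments:
    - [0, 0, 0, 0, 0, 0, 0.9]
    - [0, 0, 0, 0, 0, 0, 0.9]
    - [-1, -5, -5, 0, 0, 0, 0.9]
    - [-3, -15, -14, 0, 0, 0, 0.9]
    - [-6, -26, -24, 0, 0, 0, 0.9]
    - [-8, -36, -34, 0, 0, 0, 0.9]
    - [-11, -46, -43, 0, 0, 0, 0.9]
    - [-13, -55, -53, 0, 0, 0, 0.9]
    - [-15, -63, -61, 0, 0, 0, 0.9]
    - [-8, -65, -63, 0, -1, -1, 0.9]
    - [10, -66, -67, -1, -3, -3, 0.9]
    - [29, -67, -71, -1, -5, -5, 0.9]
    - [47, -68, -75, -2, -8, -7, 0.9]
    - [65, -69, -79, -2.5, -10, -9, 0.9]
    - [75, -69, -81, -2.8, -11, -10.5, 0.9]
    - [77, -69, -81, -2.8, -11, -10.6, 0.9]
    - [77, -69, -81, -2.8, -11, -10.6, 0.9]
  force: 50

```text
time_s: 8.75
position: [0.5467, -0.2384, 0.1448]
eef_rot: [-0.353, 0.893, 0.208, -0.185]
force: [-1.0, 0.6, -3.7]
gripper_width: 0.24
grip_force: 50.1
```

```bash
python3 - <<'E'
from h import *
from scipy.optimize import least_squares
o=bot.get_obs();print(o["position"],o["force"],o["moment"],o["gripper_width"],o["grip_force"])
p,T=pose();C=T*G.inv();foot=p+T.apply([0,0,.006])-C.apply(GRIP);print("nominal foot",foot,np.degrees(C.as_euler("zyx")))
for n in("scene","top"):
    c=bot.read_camera(n);cv2.imwrite(f"pics/{n}1.png",c["pixels"]);W=cloud(c).reshape(-1,3)
    P=W[((W>[foot[0]-.08,foot[1]-.08,foot[2]+.058])&(W<[foot[0]+.08,foot[1]+.08,foot[2]+.08])).all(1)]
    # rim in cup frame
    Q=C.inv().apply(P-foot); r=np.hypot(Q[:,0],Q[:,1]);Q=Q[(r>.045)&(r<.058)&(Q[:,0]>-.048)]
    s=least_squares(lambda x:np.hypot(Q[:,0]-x[0],Q[:,1]-x[1])-.05,[0,0],loss="soft_l1",f_scale=.003)
    A=np.c_[Q[:,:2],np.ones(len(Q))];print(n,len(Q),s.x.round(4),"z plane",np.linalg.lstsq(A,Q[:,2],rcond=None)[0].round(4))
E
```

```text
[ 0.54667627 -0.23839377  0.14478334] [-0.9914159   0.59434499 -3.70629332] [-0.72337386  0.03283764  0.01120257] 0.23965844954150414 50.05444967589428
nominal foot [ 0.64713431 -0.19749894  0.0885663 ] [19.95140233  0.08359853  0.03878846]
scene 59 [0.0022 0.0061] z plane [-0.053  -0.012   0.0583]
top 14 [0.0012 0.0073] z plane [-0.0215 -0.0452  0.0618]
```

```bash
cat > meas.py <<'E'
from h import *
from scipy.optimize import least_squares
# fit cup rotation eps about tool y (slip) + shift along bar, by rim points: all points near the rim circle
p,T=pose();g=p+T.apply([0,0,.006])
PP=[]
for n in("scene","top"):
    c=bot.read_camera(n);W=cloud(c);ms=bot.masks_of("cup_mid",n)
    if ms and ms[0]["conf"]>.4:
        m=cv2.dilate(ms[0]["region"].astype(np.uint8),np.ones((3,3)))>0
        P=W[m];P=P[~np.isnan(P[:,0])];C=T*G.inv();Q=C.inv().apply(P-g)-GRIP*0
        Q=Q[(Q[:,0]>.055)&(Q[:,0]<.175)]   # bar-frame: cup axis at x=.110, z=-.052 foot
        PP.append(Q);print(n,ms[0]["conf"],len(Q))
Q=np.vstack(PP)
def prof(q): # distance to cup surfaces (inner/outer frustum) in cup frame
    r=np.hypot(q[:,0],q[:,1]);z=q[:,2];ro=.028+.024*np.clip(z,0,.068)/.068
    d=np.minimum(abs(r-ro),abs(r-ro+.0042))*.943+np.maximum(z-.068,0)
    return d
n=G.apply([0,1,0])
def f(x):
    q=R.from_rotvec(n*x[0]).inv().apply(Q-[x[1],0,0])-[.110,0,-.052]
    return np.minimum(prof(q),.012)*1e3
b=min((least_squares(f,[e,0],loss="soft_l1",f_scale=2,diff_step=1e-3,x_scale=[.05,.005]) for e in(-.1,-.05,0,.05,.1)),key=lambda s:s.cost)
print("eps deg",np.degrees(b.x[0]),"shift mm",b.x[1]*1e3,b.cost/len(Q),[least_squares(f,[e,0],max_nfev=1).cost/len(Q) for e in(0,)])
E
python3 meas.py; python3 - <<'E'
import cv2
a=cv2.imread("pics/scene1.png")[120:270,170:410];cv2.imwrite("pics/sc1.png",cv2.resize(a,(800,500)))
E
```

```text
scene 0.9 1375
top 0.75 822
eps deg -4.191046527050591 shift mm 1.0340575616860035 2.3924654475925826 [np.float64(13.352234730211515)]
```

View pics/sc1.png

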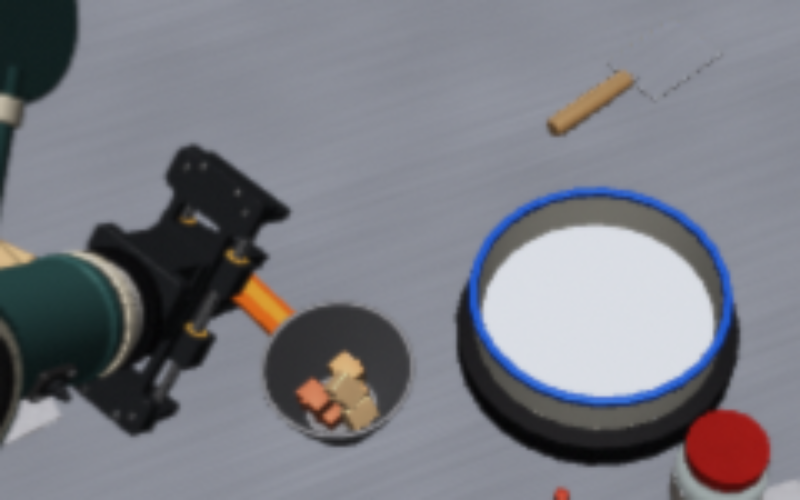

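```bash
cat >> h.py <<'E'
EPS=np.radians(-4.2);GRIP=np.array([-.111,0,.052])
G0=G;G=R.from_rotvec(G0.apply([0,1,0])*EPS).inv()*G0
E
sed -i 's/(T\*G.inv/(T*G0.inv/; s/C=T\*G.inv/C=T*G0.inv/; s/^n=G.apply/n=G0.apply/' meas.py
python3 - <<'E'
from h import *
p,T=pour(30,.03);rows([(p-.03*dd,T),pour(30,.012),pour(30,.004)])
E
```

```text
[12.3, -33.7, 47.3, -29.3, 4.0, 6.6] q (array([-0.41,  0.35,  1.78,  0.06,  1.33,  0.76]), np.float64(0.79)) None
[21.0, -42.2, 80.1, -29.3, 4.0, 6.6] q (array([-0.38,  0.33,  1.84,  0.07,  1.29,  0.79]), np.float64(0.73)) 0.06
[22.5, -36.5, 85.5, -29.3, 4.0, 6.6] q (array([-0.38,  0.34,  1.84,  0.07,  1.28,  0.79]), np.float64(0.73)) 0.01
```

Request:
carry_out:
  increments:
    - [1, -3, 4, -3, 0.4, 0.7, 0.9]
    - [3, -8, 11, -7, 1, 1.5, 0.9]
    - [6, -15, 21, -12, 1.7, 2.7, 0.9]
    - [8, -22, 31, -18, 2.5, 4, 0.9]
    - [10, -29, 41, -24, 3.3, 5.4, 0.9]
    - [12, -34, 47, -29.3, 4, 6.6, 0.9]
    - [14, -36, 55, -29.3, 4, 6.6, 0.9]
    - [17, -39, 65, -29.3, 4, 6.6, 0.9]
    - [20, -41, 75, -29.3, 4, 6.6, 0.9]
    - [21, -42, 80, -29.3, 4, 6.6, 0.9]
    - [21, -42, 80, -29.3, 4, 6.6, 0.9]
  force: 60

```text
time_s: 10.15
position: [0.5156, -0.1555, 0.1152]
eef_rot: [-0.113, 0.97, 0.184, -0.116]
force: [-0.8, 0.2, -4.0]
gripper_width: 0.235
grip_force: 59.9
```

```bash
python3 meas.py;  python3 - <<'E'
from h import *
print(bot.get_obs()["force"],bot.get_obs()["moment"])
rows([pour(30,.004),pour(30,0.),pour(30,-.003)])
E
```

```text
scene 0.59 1290
top 0.92 673
eps deg -5.270460247457594 shift mm 0.8107715300049294 2.5536507646689244 [np.float64(19.195474454320077)]
[-0.15006365 -0.4376208  -3.92567   ] [-0.30345722  0.21556663  0.00417175]
[0.5, 1.4, 7.6, 0.0, 0.0, 0.0] q (array([-0.38,  0.34,  1.84,  0.07,  1.28,  0.79]), np.float64(0.73)) None
[1.3, 2.4, 11.4, 0.0, 0.0, 0.0] q (array([-0.38,  0.35,  1.84,  0.07,  1.27,  0.79]), np.float64(0.73)) 0.01
[1.8, 3.2, 14.2, 0.0, 0.0, 0.0] q (array([-0.38,  0.35,  1.84,  0.07,  1.26,  0.79]), np.float64(0.73)) 0.01
```

```bash
sed -i 's/radians(-4.2)/radians(-5.1)/' h.py;  python3 - <<'E'
from h import *
rows([pour(30,.003),pour(30,0.),pour(30,-.003)])
E
```

```text
[0.6, 1.6, 8.5, 0.0, 0.9, 0.0] q (array([-0.38,  0.34,  1.85,  0.08,  1.26,  0.78]), np.float64(0.72)) None
[1.2, 2.4, 11.4, 0.0, 0.9, 0.0] q (array([-0.38,  0.34,  1.85,  0.08,  1.26,  0.78]), np.float64(0.72)) 0.01
[1.7, 3.2, 14.2, 0.0, 0.9, 0.0] q (array([-0.38,  0.34,  1.85,  0.08,  1.25,  0.78]), np.float64(0.72)) 0.01
```

Request:
carry_out:
  increments:
    - [0.3, 0.5, 3, 0, 0.5, 0, 0.9]
    - [0.5, 1.2, 6, 0, 0.9, 0, 0.9]
    - [0.7, 1.6, 8.5, 0, 0.9, 0, 0.9]
    - [0.7, 1.6, 8.5, 0, 0.9, 0, 0.9]

```text
time_s: 10.75
position: [0.5152, -0.1557, 0.1079]
eef_rot: [-0.113, 0.971, 0.183, -0.107]
force: [0.2, -0.7, -2.6]
gripper_width: 0.232
grip_force: 59.9
```

Request:
carry_out:
  increments:
    - [0.2, 0.3, 1, 0, 0, 0, 0.9]
    - [0.4, 0.6, 2, 0, 0, 0, 0.9]
    - [0.4, 0.6, 2, 0, 0, 0, 0.9]

```text
time_s: 11.05
position: [0.5156, -0.1557, 0.1061]
eef_rot: [-0.113, 0.971, 0.183, -0.107]
force: [-0.5, -0.7, -1.3]
gripper_width: 0.238
grip_force: 60.0
```

```bash
python3 meas.py;  python3 - <<'E'
from h import *
print(bot.get_obs()["force"])
rows([pour(30,.0012)]+[pour(t,.0025) for t in (36,42,48,54)])
E
```

```text
scene 0.78 1328
top 0.58 765
eps deg -4.005061336337797 shift mm 1.5157093768284458 3.5187832862321113 [np.float64(15.52436238135556)]
[-0.41164303 -1.52573798 -2.18245697]
[-0.1, 0.5, -0.2, 0.0, 0.0, 0.1] q (array([-0.38,  0.34,  1.85,  0.08,  1.26,  0.78]), np.float64(0.72)) None
[-0.7, -2.7, -3.7, -5.9, 0.0, 1.1] q (array([-0.34,  0.29,  1.89,  0.01,  1.19,  0.86]), np.float64(0.68)) 0.08
[-1.1, -6.2, -6.1, -11.8, 0.0, 2.1] q (array([-0.3 ,  0.25,  1.93, -0.07,  1.13,  0.96]), np.float64(0.64)) 0.09
[-1.5, -10.2, -8.2, -17.7, 0.0, 3.2] q (array([-0.25,  0.21,  1.97, -0.16,  1.08,  1.06]), np.float64(0.6)) 0.11
[-1.8, -14.6, -10.1, -23.6, 0.0, 4.2] q (array([-0.19,  0.18,  2.01, -0.26,  1.04,  1.19]), np.float64(0.56)) 0.12
```

Request:
carry_out:
  increments:
    - [-0.3, -1.2, -1.8, -2.9, 0, 0.5, 0.9]
    - [-0.7, -2.7, -3.7, -5.9, 0, 1.1, 0.9]
    - [-0.9, -4.4, -4.9, -8.8, 0, 1.6, 0.9]
    - [-1.1, -6.2, -6.1, -11.8, 0, 2.1, 0.9]
    - [-1.1, -6.2, -6.1, -11.8, 0, 2.1, 0.9]

```text
time_s: 11.75
position: [0.5137, -0.1504, 0.1139]
eef_rot: [-0.01, 0.98, 0.176, -0.09]
force: [0.6, -1.6, -2.0]
gripper_width: 0.237
grip_force: 60.0
```

```bash
python3 meas.py;  python3 - <<'E'
from h import *
print(bot.get_obs()["force"],bot.get_obs()["moment"])
rows([pour(42,.002)]+[pour(t,.0025) for t in (48,54,60,66)])
E
```

```text
scene 0.81 1311
top 0.75 301
eps deg -4.327544821466619 shift mm 1.642075402884279 3.3194776790590956 [np.float64(16.984051413894026)]
[-0.97703822 -0.11172542 -2.18242546] [-0.02730434  0.17678366 -0.03901991]
[0.1, 0.1, 0.2, -0.1, 0.0, 0.0] q (array([-0.3 ,  0.25,  1.93, -0.07,  1.13,  0.96]), np.float64(0.64)) None
[-0.5, -3.4, -3.2, -6.0, 0.0, 1.1] q (array([-0.25,  0.21,  1.97, -0.16,  1.08,  1.06]), np.float64(0.6)) 0.11
[-1.0, -7.3, -5.8, -11.9, 0.0, 2.1] q (array([-0.19,  0.18,  2.01, -0.26,  1.04,  1.19]), np.float64(0.56)) 0.12
[-1.4, -11.7, -8.3, -17.8, 0.0, 3.1] q (array([-0.13,  0.15,  2.05, -0.37,  1.01,  1.32]), np.float64(0.52)) 0.14
[-1.8, -16.5, -10.5, -23.7, 0.0, 4.2] q (array([-0.07,  0.14,  2.08, -0.49,  0.99,  1.47]), np.float64(0.49)) 0.15
```

Request:
carry_out:
  increments:
    - [-0.2, -1.5, -1.5, -3, 0, 0.5, 0.9]
    - [-0.5, -3.4, -3, -6, 0, 1.1, 0.9]
    - [-0.7, -5.3, -4.4, -8.9, 0, 1.6, 0.9]
    - [-1, -7.3, -5.7, -11.9, 0, 2.1, 0.9]
    - [-1.2, -9.5, -7, -14.9, 0, 2.6, 0.9]
    - [-1.4, -11.7, -8.2, -17.8, 0, 3.1, 0.9]
    - [-1.4, -11.7, -8.2, -17.8, 0, 3.1, 0.9]

```text
time_s: 12.65
position: [0.5095, -0.1403, 0.122]
eef_rot: [0.143, 0.974, 0.161, -0.063]
force: [-0.6, -1.6, -2.5]
gripper_width: 0.236
grip_force: 59.9
```

```bash
python3 - <<'E'
from h import *
print(bot.get_obs()["force"],bot.get_obs()["moment"])
rows([pour(60,.002)]+[pour(t,.002) for t in (66,72,78,84)])
c=bot.read_camera("scene")["pixels"];cv2.imwrite("pics/sc2.png",cv2.resize(c[140:270,230:420],(760,520)))
E
```

```text
[-0.62735151 -1.64166542 -2.47049391] [ 0.07554548  0.24927714 -0.12133335]
[0.4, 0.9, 0.1, 0.0, 0.1, 0.1] q (array([-0.13,  0.16,  2.05, -0.37,  1.01,  1.32]), np.float64(0.52)) None
[-0.2, -3.0, -3.4, -5.9, 0.1, 1.2] q (array([-0.07,  0.14,  2.08, -0.49,  0.99,  1.47]), np.float64(0.49)) 0.15
[-0.8, -7.3, -6.8, -11.8, 0.1, 2.2] q (array([-0.01,  0.13,  2.11, -0.61,  0.99,  1.62]), np.float64(0.46)) 0.15
[-1.4, -11.9, -10.3, -17.7, 0.1, 3.2] q (array([ 0.05,  0.14,  2.14, -0.73,  1.01,  1.77]), np.float64(0.43)) 0.15
[-2.0, -16.8, -13.7, -23.6, 0.1, 4.3] q (array([ 0.11,  0.15,  2.16, -0.84,  1.04,  1.92]), np.float64(0.41)) 0.15
```

View pics/sc2.png

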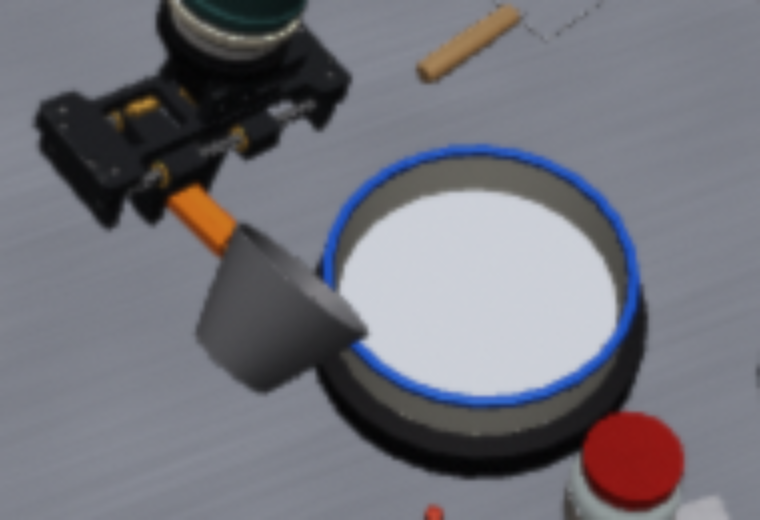

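Request:
carry_out:
  increments:
    - [0, -1, -1.7, -3, 0.1, 0.6, 0.9]
    - [-0.2, -3, -3.4, -5.9, 0.1, 1.2, 0.9]
    - [-0.5, -5.1, -5.1, -8.9, 0.1, 1.7, 0.9]
    - [-0.8, -7.3, -6.8, -11.8, 0.1, 2.2, 0.9]
    - [-1.1, -9.6, -8.5, -14.8, 0.1, 2.7, 0.9]
    - [-1.4, -11.9, -10.3, -17.7, 0.1, 3.2, 0.9]
    - [-1.4, -11.9, -10.3, -17.7, 0.1, 3.2, 0.9]
    - [-1.4, -11.9, -10.3, -17.7, 0.1, 3.2, 0.9]

```text
time_s: 13.5
position: [0.5055, -0.1276, 0.129]
eef_rot: [0.292, 0.945, 0.142, -0.032]
force: [-1.0, 0.4, -4.1]
gripper_width: 0.239
grip_force: 59.9
```

```bash
python3 - <<'E'
from h import *
print(bot.get_obs()["force"],bot.get_obs()["moment"])
rows([pour(78,.002)]+[pour(t,.002) for t in (84,90,96,102,108,112)])
rows([pour(108,.0)])
W=cloud(bot.read_camera("top")).reshape(-1,3);P=W[(np.hypot(*(W[:,:2]-DC).T)<.085)&(W[:,2]>.042)&(W[:,2]<.07)];print("frag pts in dish",len(P))
E
```

```text
[-0.95105385  0.3527417  -4.06868839] [0.53445283 0.52345002 0.02787156]
[-0.3, -0.8, -0.4, -0.1, -0.0, -0.0] q (array([ 0.05,  0.14,  2.14, -0.73,  1.01,  1.77]), np.float64(0.43)) None
[-1.1, -4.4, -5.1, -6.0, -0.0, 1.0] q (array([ 0.11,  0.15,  2.16, -0.84,  1.04,  1.92]), np.float64(0.41)) 0.15
[-1.9, -8.4, -9.5, -11.9, 0.0, 2.0] q (array([ 0.17,  0.18,  2.18, -0.94,  1.09,  2.06]), np.float64(0.37)) 0.14
[-2.6, -12.9, -13.4, -17.8, 0.0, 3.1] q (array([ 0.23,  0.22,  2.2 , -1.03,  1.15,  2.19]), np.float64(0.28)) 0.13
[-3.2, -17.8, -16.9, -23.7, 0.0, 4.1] q (array([ 0.28,  0.26,  2.21, -1.1 ,  1.22,  2.31]), np.float64(0.21)) 0.12
[-3.7, -23.0, -19.8, -29.6, 0.0, 5.1] q (array([ 0.33,  0.32,  2.21, -1.16,  1.29,  2.42]), np.float64(0.13)) 0.11
[-4.0, -26.6, -21.5, -33.6, 0.0, 5.8] q (array([ 0.35,  0.36,  2.21, -1.2 ,  1.34,  2.49]), np.float64(0.06)) 0.07
[-3.4, -24.1, -18.2, -29.6, 0.0, 5.1] q (array([ 0.33,  0.32,  2.21, -1.16,  1.29,  2.43]), np.float64(0.12)) None
frag pts in dish 35
```

```bash
python3 - <<'E'
from h import *
rows([pour(78,.0),pour(78,-.002)])
E
python3 meas.py
```

```text
[-0.1, -2.2, 1.3, -0.1, -0.0, -0.1] q (array([ 0.05,  0.14,  2.14, -0.73,  1.01,  1.77]), np.float64(0.43)) None
[0.2, -3.3, 3.0, -0.1, -0.0, -0.1] q (array([ 0.05,  0.15,  2.14, -0.73,  1.  ,  1.78]), np.float64(0.43)) 0.0
scene 0.67 1219
top 0.55 954
eps deg -5.234516866681975 shift mm 0.650155533271754 3.2072167945581387 [np.float64(13.765292059408457)]
```

Request:
carry_out:
  increments:
    - [0, -1.5, 0.6, 0, 0, 0, 0.9]
    - [-0.1, -2.2, 1.3, 0, 0, 0, 0.9]
    - [-0.1, -2.2, 1.3, 0, 0, 0, 0.9]

```text
time_s: 14.05
position: [0.5051, -0.1267, 0.1275]
eef_rot: [0.293, 0.945, 0.141, -0.031]
force: [-0.6, -1.6, -0.7]
gripper_width: 0.236
grip_force: 59.9
```

```bash
python3 - <<'E'
from h import *
print(bot.get_obs()["force"],bot.get_obs()["moment"])
rows([pour(78,-.002)]+[pour(t,-.001) for t in (84,90,96,102,108,112)])
E
```

```text
[-0.55581897 -1.59410192 -0.70245241] [ 0.29382925  0.28806197 -0.10386119]
[0.2, -1.4, 2.1, 0.1, -0.1, -0.1] q (array([ 0.05,  0.15,  2.14, -0.73,  1.  ,  1.78]), np.float64(0.43)) None
[-0.7, -4.4, -3.4, -5.8, -0.1, 0.9] q (array([ 0.11,  0.16,  2.16, -0.84,  1.04,  1.92]), np.float64(0.41)) 0.15
[-1.5, -8.4, -7.8, -11.8, -0.1, 2.0] q (array([ 0.17,  0.18,  2.18, -0.94,  1.09,  2.06]), np.float64(0.37)) 0.14
[-2.2, -12.9, -11.8, -17.7, -0.1, 3.0] q (array([ 0.23,  0.22,  2.2 , -1.03,  1.15,  2.2 ]), np.float64(0.28)) 0.13
[-2.8, -17.8, -15.3, -23.6, -0.1, 4.0] q (array([ 0.28,  0.27,  2.21, -1.1 ,  1.21,  2.32]), np.float64(0.21)) 0.12
[-3.3, -23.0, -18.2, -29.5, -0.1, 5.0] q (array([ 0.33,  0.32,  2.21, -1.16,  1.29,  2.43]), np.float64(0.12)) 0.11
[-3.6, -26.6, -19.9, -33.4, -0.1, 5.7] q (array([ 0.35,  0.37,  2.21, -1.2 ,  1.34,  2.5 ]), np.float64(0.05)) 0.07
```

Request:
carry_out:
  increments:
    - [-0.3, -2.0, -1.8, -2, 0, 0.3, 0.9]
    - [-0.5, -3.3, -3.2, -4, 0, 0.6, 0.9]
    - [-0.7, -4.5, -3.7, -5.8, 0, 0.9, 0.9]
    - [-1, -5.8, -5, -7.8, 0, 1.3, 0.9]
    - [-1.2, -7.1, -6.5, -9.8, 0, 1.6, 0.9]
    - [-1.5, -8.4, -7.9, -11.8, 0, 2, 0.9]
    - [-1.5, -8.4, -7.9, -11.8, 0, 2, 0.9]
    - [-1.5, -8.4, -7.9, -11.8, 0, 2, 0.9]

```text
time_s: 14.85
position: [0.5011, -0.1157, 0.1296]
eef_rot: [0.389, 0.912, 0.128, -0.012]
force: [-0.4, -1.1, -0.3]
gripper_width: 0.237
grip_force: 59.9
```

```bash
python3 - <<'E'
from h import *
print(bot.get_obs()["force"],bot.get_obs()["moment"])
rows([pour(90,-.001)]+[pour(t,-.0015) for t in (96,102,108)]+[pour(110,-.002),pour(112,-.002)])
c=bot.read_camera("scene")["pixels"];cv2.imwrite("pics/sc3.png",cv2.resize(c[140:270,230:420],(760,520)))
E
```

```text
[-0.40184958 -1.10237056 -0.30542843] [ 0.31775425  0.33737703 -0.1959611 ]
[-0.1, 0.2, 0.3, -0.0, -0.1, -0.0] q (array([ 0.17,  0.18,  2.18, -0.94,  1.09,  2.06]), np.float64(0.37)) None
[-0.9, -3.7, -4.1, -5.9, -0.1, 1.0] q (array([ 0.23,  0.22,  2.2 , -1.03,  1.15,  2.2 ]), np.float64(0.28)) 0.13
[-1.6, -7.7, -8.5, -11.8, -0.1, 2.1] q (array([ 0.28,  0.27,  2.21, -1.1 ,  1.21,  2.32]), np.float64(0.21)) 0.12
[-2.3, -12.2, -12.5, -17.7, -0.1, 3.1] q (array([ 0.33,  0.33,  2.21, -1.16,  1.29,  2.43]), np.float64(0.12)) 0.11
[-2.5, -14.1, -13.4, -19.7, -0.1, 3.4] q (array([ 0.34,  0.35,  2.21, -1.18,  1.31,  2.47]), np.float64(0.08)) 0.04
[-2.7, -15.7, -14.5, -21.7, -0.1, 3.8] q (array([ 0.35,  0.37,  2.21, -1.2 ,  1.34,  2.5 ]), np.float64(0.05)) 0.03
```

View pics/sc3.png

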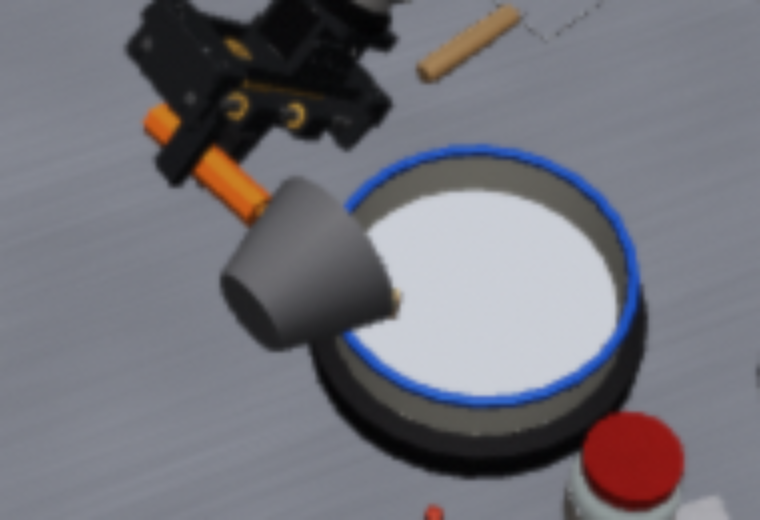

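Request:
carry_out:
  increments:
    - [-0.4, -1.5, -2, -2, 0, 0.3, 0.9]
    - [-0.7, -2.7, -3.5, -4, 0, 0.7, 0.9]
    - [-0.9, -3.8, -4.8, -5.9, 0, 1, 0.9]
    - [-1.2, -5.1, -6.2, -7.9, 0, 1.4, 0.9]
    - [-1.4, -6.4, -7.6, -9.9, 0, 1.7, 0.9]
    - [-1.6, -7.7, -9, -11.8, 0, 2.1, 0.9]
    - [-1.6, -7.7, -9, -11.8, 0, 2.1, 0.9]
    - [-1.6, -7.7, -9, -11.8, 0, 2.1, 0.9]

```text
time_s: 15.7
position: [0.497, -0.1046, 0.1304]
eef_rot: [0.481, 0.87, 0.111, 0.008]
force: [-0.4, 0.1, -1.0]
gripper_width: 0.235
grip_force: 59.9
```

```bash
python3 - <<'E'
from h import *
print(bot.get_obs()["force"],bot.get_obs()["moment"])
rows([pour(102,-.001)]+[pour(t,-.0015) for t in (108,)]+[pour(110,-.0015),pour(112,-.0015)])
W=cloud(bot.read_camera("top")).reshape(-1,3);P=W[(np.hypot(*(W[:,:2]-DC).T)<.085)&(W[:,2]>.042)&(W[:,2]<.07)];print("frag pts in dish",len(P))
E
```

```text
[-0.4048266   0.07662959 -0.99573535] [ 0.36395164  0.23098952 -0.12095301]
[-0.1, 0.4, -0.0, -0.1, -0.1, -0.1] q (array([ 0.28,  0.27,  2.21, -1.1 ,  1.21,  2.32]), np.float64(0.21)) None
[-0.9, -3.5, -4.5, -6.0, -0.0, 1.0] q (array([ 0.33,  0.33,  2.21, -1.16,  1.29,  2.43]), np.float64(0.12)) 0.11
[-1.1, -4.8, -6.1, -8.0, -0.0, 1.3] q (array([ 0.34,  0.35,  2.21, -1.18,  1.31,  2.46]), np.float64(0.09)) 0.04
[-1.4, -6.2, -7.5, -9.9, -0.0, 1.7] q (array([ 0.35,  0.37,  2.21, -1.2 ,  1.34,  2.5 ]), np.float64(0.05)) 0.03
frag pts in dish 228
```

Request:
carry_out:
  increments:
    - [-0.4, -1.2, -1.6, -2, 0, 0.3, 0.9]
    - [-0.6, -2.3, -3.2, -4, 0, 0.7, 0.9]
    - [-0.9, -3.5, -4.8, -6, 0, 1, 0.9]
    - [-1.1, -4.8, -6.2, -8, 0, 1.3, 0.9]
    - [-1.4, -6.2, -7.5, -9.9, 0, 1.7, 0.9]
    - [-1.4, -6.2, -7.5, -9.9, 0, 1.7, 0.9]
    - [-1.4, -6.2, -7.5, -9.9, 0, 1.7, 0.9]
    - [-1.4, -6.2, -7.5, -9.9, 0, 1.7, 0.9]
    - [-1.4, -6.2, -7.5, -9.9, 0, 1.7, 0.9]
    - [-1.4, -6.2, -7.5, -9.9, 0, 1.7, 0.9]
    - [-1.4, -6.2, -7.5, -9.9, 0, 1.7, 0.9]

```text
time_s: 16.85
position: [0.4934, -0.0955, 0.1294]
eef_rot: [0.554, 0.826, 0.097, 0.025]
force: [-0.7, 0.1, -0.6]
gripper_width: 0.236
grip_force: 59.9
```

```bash
python3 - <<'E'
from h import *
print(bot.get_obs()["force"],bot.get_obs()["moment"],bot.get_obs()["qpos"])
a=[bot.read_camera(n)["pixels"] for n in("scene","top")]
cv2.imwrite("pics/sc4.png",np.hstack([cv2.resize(a[0][150:270,290:410],(390,390)),cv2.resize(a[1][150:250,250:350],(390,390))]))
E
```

```text
[-0.6753186   0.10234175 -0.57946556] [ 0.47247476  0.31320478 -0.02710871] [ 0.35433921  0.36634941  2.21081216 -1.19797003  1.33777534  2.50032321]
```

View pics/sc4.png

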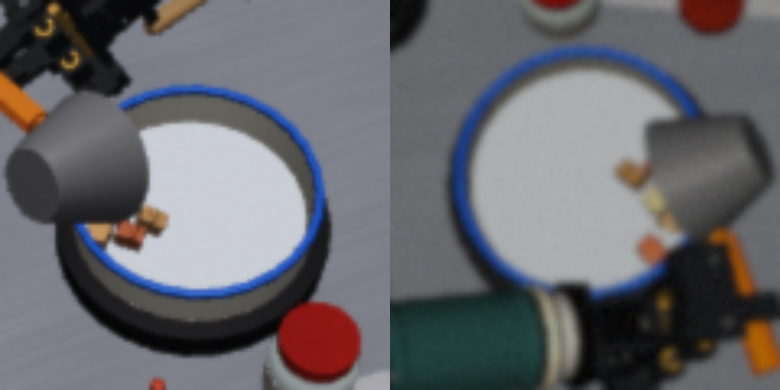

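```bash
python3 - <<'E'
from h import *
p,T=pose();z=np.array([0,0,1])
rows([(p+z*.006,T),(p+z*.04,T),(p+z*.06-.06*dd,T)])
E
```

```text
[-0.4, 5.5, -2.3, 0.0, 0.0, 0.0] q (array([ 0.35,  0.35,  2.21, -1.2 ,  1.34,  2.49]), np.float64(0.06)) None
[-2.6, 36.8, -15.4, 0.0, 0.0, 0.0] q (array([ 0.35,  0.29,  2.21, -1.18,  1.37,  2.42]), np.float64(0.13)) 0.07
[5.5, 78.7, 31.4, 0.0, 0.0, 0.0] q (array([ 0.23,  0.25,  2.2 , -1.26,  1.31,  2.35]), np.float64(0.05)) 0.12
```

Request:
carry_out:
  increments:
    - [-0.2, 2, -0.8, 0, 0, 0, 0.9]
    - [-0.4, 5.5, -2.3, 0, 0, 0, 0.9]
    - [-0.4, 5.5, -2.3, 0, 0, 0, 0.9]
    - [-0.4, 5.5, -2.3, 0, 0, 0, 0.9]

```text
time_s: 17.35
position: [0.4933, -0.0954, 0.1352]
eef_rot: [0.554, 0.826, 0.097, 0.025]
force: [-0.1, 0.3, -2.5]
gripper_width: 0.238
grip_force: 59.9
```

```bash
python3 - <<'E'
from h import *
f=[]
a=[]
for n in("scene","top","scene"):
    a.append(bot.read_camera(n)["pixels"]);f.append(bot.get_obs()["force"])
print(np.mean(f,0),f)
ms=[(q,round(m["conf"],2),np.round(m["box"])) for q in("frag0_mid",) for c in("scene","top") for m in bot.masks_of(q,c)]
for m in ms: print(m)
E
```

```text
[ 0.08690353 -0.06187531 -2.20331644] [array([-0.0284804 ,  0.27932555, -2.28152381]), array([ 0.71353682, -0.33122431, -2.19691365]), array([-0.42434583, -0.13372717, -2.13151187])]
('frag0_mid', 0.37, array([331., 213.,  11.,   5.]))
('frag0_mid', 0.45, array([307., 194.,  11.,   4.]))
```

```bash
python3 - <<'E'
from h import *
def w(t,c,k):
    p,T=pour(t,c);return p-k*dd,T
rows([w(112,.03,0),w(100,.045,0.0),w(75,.06,.03),w(50,.06,.05),w(25,.05,.07),w(0,.05,.09)])
f,C=lay(PSI,0,1,BETA,.01,.05);print("end foot",f-.09*dd)
E
```

```text
[-1.4, 23.8, -9.9, 0.0, -0.0, -0.0] q (array([ 0.35,  0.3 ,  2.21, -1.18,  1.36,  2.44]), np.float64(0.11)) None
[-0.5, 43.0, -5.1, 11.9, -0.0, -2.1] q (array([ 0.26,  0.17,  2.19, -1.05,  1.24,  2.19]), np.float64(0.26)) 0.25
[7.4, 72.5, 40.4, 36.5, -0.0, -6.4] q (array([-0.03,  0.07,  2.07, -0.64,  1.07,  1.57]), np.float64(0.5)) 0.62
[14.3, 78.2, 80.0, 61.1, -0.0, -10.7] q (array([-0.3 ,  0.18,  1.88, -0.19,  1.17,  1.01]), np.float64(0.69)) 0.56
[20.6, 69.3, 116.6, 85.7, -0.1, -15.0] q (array([-0.49,  0.41,  1.67,  0.1 ,  1.44,  0.67]), np.float64(0.9)) 0.34
[23.7, 79.5, 134.1, 110.4, -0.1, -19.2] q (array([-0.6 ,  0.65,  1.45,  0.28,  1.8 ,  0.51]), np.float64(0.86)) 0.36
end foot [ 0.64893852 -0.20076905  0.099     ]
```

Request:
carry_out:
  increments:
    - [-0.7, 12, -5, 0, 0, 0, 0.9]
    - [-1.4, 24, -10, 0, 0, 0, 0.9]
    - [-1, 34, -8, 5, 0, -1, 0.9]
    - [-0.5, 43, -5, 11.9, 0, -2.1, 0.9]
    - [2, 53, 10, 20, 0, -3.5, 0.9]
    - [5, 63, 25, 28, 0, -5, 0.9]
    - [7.4, 72, 40, 36.5, 0, -6.4, 0.9]
    - [10, 75, 54, 44.5, 0, -7.8, 0.9]
    - [12, 77, 67, 53, 0, -9.2, 0.9]
    - [14.3, 78, 80, 61, 0, -10.7, 0.9]
    - [16.5, 75, 92, 69, 0, -12, 0.9]
    - [18.5, 72, 104, 77, 0, -13.5, 0.9]
    - [20.6, 70, 116, 85.5, 0, -15, 0.9]
    - [22, 73, 122, 94, 0, -16.4, 0.9]
    - [23, 76, 128, 102, 0, -17.8, 0.9]
    - [23.7, 79, 134, 110.4, 0, -19.2, 0.9]
    - [23.7, 79, 134, 110.4, 0, -19.2, 0.9]
    - [23.7, 79, 134, 110.4, 0, -19.2, 0.9]

```text
time_s: 19.4
position: [0.5465, -0.2427, 0.1541]
eef_rot: [-0.361, 0.901, 0.192, -0.145]
force: [0.3, -0.1, -2.8]
gripper_width: 0.236
grip_force: 60.0
```

```bash
python3 meas.py; python3 - <<'E'
from h import *
print(bot.get_obs()["force"],pose()[0])
rows([cupws(FOOT0+[0,0,.06],PSI0,G=G),cupws(FOOT0+[0,0,.01],PSI0,G=G)])
a=[bot.read_camera(n)["pixels"] for n in("scene","top")]
cv2.imwrite("pics/sc5.png",np.hstack([cv2.resize(a[0][150:270,220:400],(585,390)),cv2.resize(a[1][165:235,285:335],(200,390))]))
E
```

```text
scene 0.83 1681
top 0.62 1045
eps deg -3.8869949010509344 shift mm 1.7508940075766701 3.084505022765332 [np.float64(14.064471785559105)]
[ 0.80807946  0.93812735 -2.41919113] [ 0.54752904 -0.24122514  0.15753438]
[-84.9, 13.5, 60.0, 2.1, 10.8, 10.9] q (array([-0.76,  0.54,  1.71,  0.34,  1.63,  0.54]), np.float64(0.86)) None
[-79.0, 48.7, 95.0, 2.1, 10.8, 10.9] q (array([-0.76,  0.6 ,  1.72,  0.34,  1.56,  0.52]), np.float64(0.85)) 0.07
```

View pics/sc5.png

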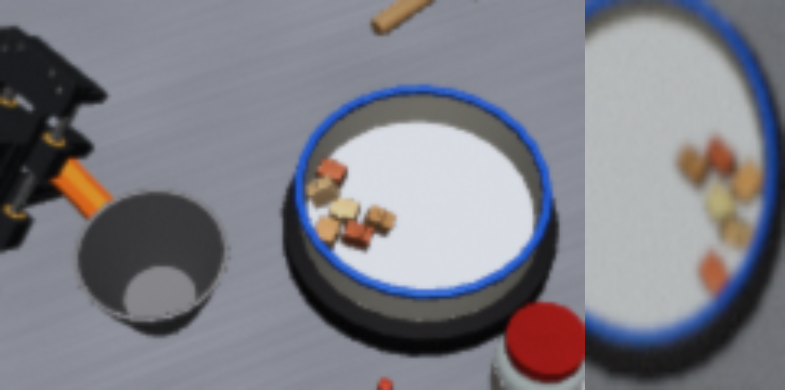

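```bash
sed -i 's/radians(-5.1)/radians(-4.0)/; s/-.111,0,.052/-.1115,0,.052/' h.py; python3 - <<'E'
from h import *
rows([cupws(FOOT0+[0,0,.06],PSI0,G=G),cupws(FOOT0+[0,0,.012],PSI0,G=G)])
E
```

```text
[-85.3, 13.2, 59.9, 2.2, 9.7, 10.9] q (array([-0.76,  0.54,  1.7 ,  0.33,  1.64,  0.55]), np.float64(0.87)) None
[-79.5, 47.1, 93.5, 2.2, 9.7, 10.9] q (array([-0.76,  0.6 ,  1.71,  0.33,  1.57,  0.52]), np.float64(0.86)) 0.07
```

Request:
carry_out:
  increments:
    - [-20, 3, 14, 0.5, 2, 2.5, 0.9]
    - [-50, 8, 35, 1.3, 5.7, 6.4, 0.9]
    - [-78, 12, 55, 2, 9, 10, 0.9]
    - [-85, 13, 60, 2.2, 9.7, 10.9, 0.9]
    - [-84, 22, 69, 2.2, 9.7, 10.9, 0.9]
    - [-82, 33, 79, 2.2, 9.7, 10.9, 0.9]
    - [-80.5, 42, 88, 2.2, 9.7, 10.9, 0.9]
    - [-79.5, 47, 93.5, 2.2, 9.7, 10.9, 0.9]
    - [-79.5, 47, 93.5, 2.2, 9.7, 10.9, 0.9]
    - [-79.5, 47, 93.5, 2.2, 9.7, 10.9, 0.9]

```text
time_s: 20.7
position: [0.4513, -0.253, 0.0658]
eef_rot: [-0.379, 0.917, 0.072, -0.105]
force: [0.5, -0.4, -2.6]
gripper_width: 0.235
grip_force: 60.0
```

```bash
python3 meas.py; python3 - <<'E'
from h import *
print(bot.get_obs()["force"],pose()[0])
rows([cupws(FOOT0+[0,0,.006],PSI0,G=G),cupws(FOOT0+[0,0,.003],PSI0,G=G),cupws(FOOT0+[0,0,.0],PSI0,G=G)])
E
```

```text
scene 0.85 1415
top 0.56 985
eps deg -3.6168357599573384 shift mm 1.6125775246739413 3.555717701797116 [np.float64(14.384270311844247)]
[-0.62957109 -0.23422265 -3.38309227] [ 0.45127133 -0.25355576  0.06657363]
[1.0, 2.7, 3.4, -0.2, 0.0, -0.2] q (array([-0.76,  0.61,  1.72,  0.33,  1.56,  0.52]), np.float64(0.85)) None
[1.4, 4.9, 5.4, -0.2, 0.0, -0.2] q (array([-0.76,  0.62,  1.72,  0.33,  1.56,  0.52]), np.float64(0.85)) 0.0
[1.8, 7.0, 7.5, -0.2, 0.0, -0.2] q (array([-0.76,  0.62,  1.72,  0.33,  1.55,  0.52]), np.float64(0.85)) 0.0
```

Request:
carry_out:
  increments:
    - [0.6, 1.5, 2, 0, 0, 0, 0.9]
    - [1, 3.5, 4, 0, 0, 0, 0.9]
    - [1.4, 4.9, 5.4, 0, 0, 0, 0.9]
    - [1.4, 4.9, 5.4, 0, 0, 0, 0.9]

```text
time_s: 21.3
position: [0.4509, -0.2525, 0.0589]
eef_rot: [-0.379, 0.916, 0.072, -0.105]
force: [-1.3, 1.1, 0.9]
gripper_width: 0.237
grip_force: 59.9
```

Request:
carry_out:
  increments:
    - [0.2, 1, 1, 0, 0, 0, 0.9]
    - [0.4, 2, 2, 0, 0, 0, 0.9]
    - [0.4, 2, 2, 0, 0, 0, 0.9]

```text
time_s: 21.6
position: [0.4511, -0.2524, 0.0566]
eef_rot: [-0.379, 0.916, 0.072, -0.105]
force: [-2.1, 2.1, 5.3]
gripper_width: 0.239
grip_force: 60.0
```

Request:
carry_out:
  increments:
    - [-0.3, -1.2, -1.2, 0, 0, 0, 0.9]
    - [-0.3, -1.2, -1.2, 0, 0, 0, 0.9]
    - [-0.3, -1.2, -1.2, 0, 0, 0, 0.9]
    - [-0.3, -1.2, -1.2, 0, 0, 0, 0.9]
  force: 5

```text
time_s: 22.0
position: [0.4513, -0.253, 0.0573]
eef_rot: [-0.378, 0.917, 0.072, -0.105]
force: [0.4, 0.6, -2.3]
gripper_width: 0.248
grip_force: 5.0
```

Request:
carry_out:
  increments:
    - [0, 0, 0, 0, 0, 0, 0.72]
    - [0, 0, 0, 0, 0, 0, 0.68]
    - [0, 0, 0, 0, 0, 0, 0.6]
    - [0, 0, 0, 0, 0, 0, 0.5]
    - [0, 0, 0, 0, 0, 0, 0.5]
    - [0, 0, 0, 0, 0, 0, 0.5]
  force: 5

```text
time_s: 22.6
position: [0.4511, -0.2528, 0.0576]
eef_rot: [-0.379, 0.917, 0.072, -0.105]
force: [0.2, 0.4, -0.1]
gripper_width: 0.495
grip_force: 0.0
```

```bash
python3 - <<'E'
from h import *
from scipy.optimize import least_squares
print(bot.get_obs()["force"],bot.get_obs()["gripper_width"])
# cup upright? fit rim plane + centre
for n in("scene","top"):
    W=cloud(bot.read_camera(n)).reshape(-1,3);P=W[((W>[.48,-.32,.06])&(W<[.65,-.17,.078])).all(1)];r=np.hypot(*(P[:,:2]-FOOT0[:2]).T);P=P[(r>.043)&(r<.058)&(P[:,0]>.52)]
    Q=P-[*FOOT0[:2],0];A=np.c_[Q[:,:2],np.ones(len(Q))];print(n,len(P),np.linalg.lstsq(A,Q[:,2],rcond=None)[0].round(3))
    s=least_squares(lambda x:np.hypot(Q[:,0]-x[0],Q[:,1]-x[1])-.05,[0,0],loss="soft_l1",f_scale=.003);print(s.x)
    P=W[((W>[.38,-.33,.045])&(W<[.49,-.2,.075])).all(1)];print("bar z",np.percentile(P[:,2],[5,50,95]))
E
```

```text
[ 0.23672759  0.44892709 -0.07670788] 0.4952134353384584
scene 225 [ 0.021 -0.009  0.067]
[-0.00043701 -0.00079532]
bar z [0.048096   0.06233671 0.07275758]
top 175 [0.015 0.017 0.067]
[-0.0021958   0.00072453]
bar z [0.04892306 0.06223327 0.07378087]
```

```bash
cat >> h.py <<'E'
def sq(x,y,yaw,z):  # TCP pose for grasp point at x,y,z, tool down, closing along scanner y
    a=np.radians(yaw);ex=np.array([np.cos(a),np.sin(a),0]);ez=np.array([0,0,-1.]);T=R.from_matrix(np.c_[ex,np.cross(ez,ex),ez])
    return np.array([x,y,z+.006]),T
E
python3 - <<'E'
from h import *
p,T=pose();b=p-T.apply([0,0,.13])
rows([(b,T),(b+[0,0,.12],T),sq(.44,.0,6.5,.30),sq(.4868,.3131,6.5,.28)])
E
```

```text
[0.0, 0.0, -130.0, 0.0, 0.0, 0.0] q (array([-0.81,  0.64,  1.48,  0.3 ,  1.78,  0.55]), np.float64(0.88)) None
[-16.5, -85.1, -213.0, 0.0, 0.0, 0.0] q (array([-0.81,  0.54,  1.41,  0.32,  1.95,  0.6 ]), np.float64(0.71)) 0.17
[8.5, -354.5, 2.7, -45.2, 9.8, 2.3] q (array([-0.06, -0.22,  2.02, -0.  ,  1.34,  1.4 ]), np.float64(0.55)) 0.8
[122.7, -557.9, 217.7, -45.2, 9.8, 2.3] q (array([0.53, 0.07, 1.79, 0.  , 1.28, 1.99]), np.float64(0.56)) 0.59
```

Request:
carry_out:
  increments:
    - [0, 0, -10, 0, 0, 0, 0.5]
    - [0, 0, -30, 0, 0, 0, 0.5]
    - [0, 0, -70, 0, 0, 0, 0.5]
    - [0, 0, -110, 0, 0, 0, 0.3]
    - [0, 0, -130, 0, 0, 0, 0.2]
    - [-8, -42, -170, 0, 0, 0, 0]
    - [-16, -85, -213, 0, 0, 0, 0]
    - [-10, -120, -190, -6, 1.3, 0.3, 0]
    - [-5, -160, -150, -12, 2.6, 0.6, 0]
    - [-2, -195, -120, -18, 4, 1, 0]
    - [1, -230, -95, -25, 5.4, 1.3, 0]
    - [3, -265, -65, -32, 7, 1.7, 0]
    - [6, -310, -33, -39, 8.5, 2, 0]
    - [8, -354, 3, -45.2, 9.8, 2.3, 0]
    - [30, -390, 40, -45.2, 9.8, 2.3, 0]
    - [50, -430, 80, -45.2, 9.8, 2.3, 0]
    - [75, -470, 125, -45.2, 9.8, 2.3, 0]
    - [100, -515, 170, -45.2, 9.8, 2.3, 0]
    - [123, -558, 218, -45.2, 9.8, 2.3, 0]
    - [123, -558, 218, -45.2, 9.8, 2.3, 0]

```text
time_s: 24.7
position: [0.483, 0.2865, 0.2888]
eef_rot: [-0.0, 0.998, 0.057, 0.001]
force: [0.5, -0.9, 0.8]
gripper_width: 0.999
grip_force: 0.0
```

```bash
python3 - <<'E'
from h import *
rows([sq(.4868,.3131,6.5,.28)])
for n in("wrist","top","scene"):
    c=bot.read_camera(n);W=cloud(c);px=c["pixels"].astype(int)
    if n=="wrist": cv2.imwrite("pics/w5.png",c["pixels"])
    V=((W>[.44,.25,.098])&(W<[.575,.36,.14])).all(2)
    red=V&(px[...,2]>90)&(px[...,1]<60)&(px[...,0]<70); blk=V&(px.max(2)<60)&(W[...,2]>.119)
    for k,m in(("red",red),("blk",blk)):
        P=W[m]
        if len(P)<20: print(n,k,len(P));continue
        l=cv2.fitLine(P[:,:2].astype(np.float32),2,0,.01,.01).ravel();nrm=np.array([-l[1],l[0]]);d=(P[:,:2]-l[2:])@nrm
        print(n,k,len(P),"ang",np.degrees(np.arctan(l[1]/l[0])).round(1),"ctr",l[2:].round(4),"width",np.percentile(d,[3,97]).round(4),"x",np.percentile(P[:,0],[1,99]).round(3),"z",np.percentile(P[:,2],[5,50,95]).round(3),"y@.487",(l[1]/l[0]*(.487-l[2])+l[3]).round(4))
E
```

```text
[6.8, -26.0, 2.8, -0.0, -0.1, 0.0] q (array([0.53, 0.07, 1.79, 0.  , 1.28, 1.99]), np.float64(0.56)) None
wrist red 455 ang 17.6 ctr [0.5312 0.3044] width [-0.0056  0.0056] x [0.474 0.563] z [0.115 0.12  0.123] y@.487 0.2904
wrist blk 3724 ang 7.8 ctr [0.5209 0.3281] width [-0.011   0.0111] x [0.462 0.574] z [0.125 0.127 0.128] y@.487 0.3234
top red 40 ang 17.8 ctr [0.5025 0.293 ] width [-0.004   0.0043] x [0.467 0.54 ] z [0.114 0.121 0.124] y@.487 0.288
top blk 154 ang 13.7 ctr [0.5329 0.3243] width [-0.0113  0.0105] x [0.467 0.575] z [0.121 0.126 0.131] y@.487 0.3131
scene red 96 ang 14.7 ctr [0.5146 0.297 ] width [-0.0063  0.018 ] x [0.467 0.559] z [0.104 0.119 0.121] y@.487 0.2897
scene blk 336 ang 8.0 ctr [0.5166 0.3211] width [-0.0112  0.0144] x [0.461 0.573] z [0.121 0.125 0.128] y@.487 0.3169
```

View pics/w5.png

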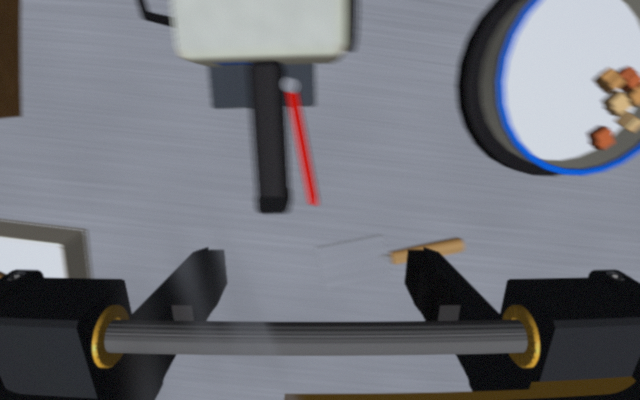

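```bash
python3 - <<'E'
from h import *
rows([sq(.489,.3185,8,.27),sq(.489,.3185,8,.110)])
E
```

```text
[10.0, -30.7, 11.7, -0.0, 0.0, -1.2] q (array([0.53, 0.08, 1.79, 0.  , 1.27, 1.97]), np.float64(0.58)) None
[10.2, -30.7, 171.7, -0.0, 0.0, -1.2] q (array([ 0.53,  0.23,  1.94, -0.  ,  0.97,  1.97]), np.float64(0.58)) 0.29
```

Request:
carry_out:
  increments:
    - [10, -30.7, 12, 0, 0, -1.2, 0]
    - [10, -30.7, 12, 0, 0, -1.2, 0]
    - [10, -30.7, 40, 0, 0, -1.2, 0]
    - [10, -30.7, 75, 0, 0, -1.2, 0]
    - [10, -30.7, 105, 0, 0, -1.2, 0]
    - [10, -30.7, 130, 0, 0, -1.2, 0]
    - [10, -30.7, 150, 0, 0, -1.2, 0]
    - [10, -30.7, 165, 0, 0, -1.2, 0]
    - [10, -30.7, 171.7, 0, 0, -1.2, 0]
    - [10, -30.7, 171.7, 0, 0, -1.2, 0]
    - [10, -30.7, 171.7, 0, 0, -1.2, 0]

```text
time_s: 25.95
position: [0.4902, 0.3162, 0.1173]
eef_rot: [-0.001, 0.998, 0.067, 0.001]
force: [0.0, -0.9, 0.3]
gripper_width: 1.0
grip_force: 0.0
```

```bash
python3 - <<'E'
from h import *
print(bot.get_obs()["force"]);rows([sq(.489,.3185,8,.110)])
E
```

```text
[ 0.01428129 -0.90279007  0.28425202]
[-0.9, -2.5, 1.3, -0.1, -0.1, -0.3] q (array([ 0.53,  0.23,  1.94, -0.  ,  0.97,  1.97]), np.float64(0.58)) None
```

Correct the last 2.5 mm, then close with moderate force.

Request:
carry_out:
  increments:
    - [-0.9, -2.5, 1.3, 0, 0, -0.3, 0]
    - [-0.9, -2.5, 1.3, 0, 0, -0.3, 0.2]
    - [-0.9, -2.5, 1.3, 0, 0, -0.3, 0.3]
    - [-0.9, -2.5, 1.3, 0, 0, -0.3, 0.4]
    - [-0.9, -2.5, 1.3, 0, 0, -0.3, 0.5]
    - [-0.9, -2.5, 1.3, 0, 0, -0.3, 0.6]
    - [-0.9, -2.5, 1.3, 0, 0, -0.3, 0.7]
    - [-0.9, -2.5, 1.3, 0, 0, -0.3, 0.7]
    - [-0.9, -2.5, 1.3, 0, 0, -0.3, 0.7]
    - [-0.9, -2.5, 1.3, 0, 0, -0.3, 0.7]
  force: 25

```text
time_s: 26.95
position: [0.4872, 0.3183, 0.1145]
eef_rot: [0.0, 0.998, 0.07, -0.001]
force: [-5.2, -1.5, 2.1]
gripper_width: 0.422
grip_force: 25.0
```

Request:
carry_out:
  increments:
    - [0, 0, 0, 0, 0, 0, 0.7]
    - [0, 0, 0, 0, 0, 0, 0.7]
    - [0, 0, 0, 0, 0, 0, 0.7]
    - [0, 0, 0, 0, 0, 0, 0.7]
    - [0, 0, 0, 0, 0, 0, 0.7]
    - [0, 0, 0, 0, 0, 0, 0.7]
    - [0, 0, 0, 0, 0, 0, 0.7]
    - [0, 0, 0, 0, 0, 0, 0.7]
    - [0, 0, 0, 0, 0, 0, 0.7]
    - [0, 0, 0, 0, 0, 0, 0.7]
    - [0, 0, 0, 0, 0, 0, 0.7]
    - [0, 0, 0, 0, 0, 0, 0.7]
    - [0, 0, 0, 0, 0, 0, 0.7]
    - [0, 0, 0, 0, 0, 0, 0.7]
    - [0, 0, 0, 0, 0, 0, 0.7]
  force: 30

```text
time_s: 28.45
position: [0.4872, 0.3183, 0.1145]
eef_rot: [-0.0, 0.998, 0.07, -0.001]
force: [-4.8, -1.0, 2.5]
gripper_width: 0.421
grip_force: 30.0
```

Request:
carry_out:
  increments:
    - [0, 0, 0, 0, 0, 0, 0.45]
    - [0, 0, 0, 0, 0, 0, 0.3]
    - [0, 0, 0, 0, 0, 0, 0.15]
    - [0, 0, 0, 0, 0, 0, 0]
    - [0, 0, 0, 0, 0, 0, 0]
    - [0, 0, 0, 0, 0, 0, 0]
    - [0, 0, 0, 0, 0, 0, 0]
    - [0, 0, -10, 0, 0, 0, 0]
    - [0, 0, -30, 0, 0, 0, 0]
    - [0, 0, -65, 0, 0, 0, 0]
    - [0, 0, -105, 0, 0, 0, 0]
    - [0, 0, -145, 0, 0, 0, 0]
    - [0, 0, -170, 0, 0, 0, 0]
    - [0, 0, -170, 0, 0, 0, 0]
    - [0, 0, -170, 0, 0, 0, 0]

```text
time_s: 29.95
position: [0.4883, 0.3186, 0.2856]
eef_rot: [-0.001, 0.998, 0.07, 0.001]
force: [-0.5, -0.4, -0.3]
gripper_width: 1.002
grip_force: 0.0
```

```bash
python3 - <<'E'
from h import *
for n in("wrist","top"):
    c=bot.read_camera(n);W=cloud(c);px=c["pixels"].astype(int)
    V=((W>[.44,.25,.098])&(W<[.575,.36,.14])).all(2)
    P=W[V&(px[...,2]>90)&(px[...,1]<60)&(px[...,0]<70)]
    if len(P)>20:
        l=cv2.fitLine(P[:,:2].astype(np.float32),2,0,.01,.01).ravel();print(n,"trigger ang",np.degrees(np.arctan(l[1]/l[0])))
c=bot.read_camera("top");W=cloud(c).reshape(-1,3)
P=W[((W>[.48,-.32,.06])&(W<[.65,-.17,.078])).all(1)];print("cup rim",P.mean(0).round(3),len(P))
P=W[(np.hypot(*(W[:,:2]-DC).T)<.085)&(W[:,2]>.042)&(W[:,2]<.07)];print("frag pts",len(P))
for q in["spray","jar","bowl","bulb","brush","spatula","sherd"]:
    m=bot.masks_of(q,"top")[0];print(q,np.round(m["box"]))
print(bot.get_obs()["force"])
E
```

```text
wrist trigger ang 16.990393
top trigger ang 15.949172
cup rim [ 0.554 -0.245  0.066] 262
frag pts 305
spray [362. 125.  36.  34.]
jar [283. 134.  18.  27.]
bowl [229. 133.  30.  33.]
bulb [325. 142.  16.  15.]
brush [411. 168.  58.  25.]
spatula [222. 266.  59.  29.]
sherd [429. 258.  36.  40.]
[ 0.1128424   1.19208524 -0.33009145]
```

```bash
python3 -c "
from cell import bot
print(bot.job_done())"
```

```text
the job is handed in; nothing more can be done
None
```

The job is handed in at about 30 s of the 67 s allowed: all six fragments were seen in the dish, the empty cup stands upright clear of it and released, and the trigger was squeezed to about 37 mm (nominal home 38 mm), held over a second and sprang back. No verdict came back.

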